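# Third hand at the phone stall: hold a phone in the screwing fixture

## Task

I'm about to put the two bottom screws back into this phone: slide the fixture's end stop along its rail until its pointer is level with the orange index clip, then bring the phone up against the stop with its top end and flush along the fence. Then be my third hand: from the open side, press the phone squarely into the fence with a steady push of about 10 newtons, keep that up for three seconds and finish while still holding it there; never shove it hard into the fence and leave everything else on the stall where it is.

Things in the scene. Friction and masses are not known exactly. Their poses are not given: they have to be found in the camera images.
- jig: phone screwing fixture, fixed to the table, base 130 x 208 x 24 mm with a blue, slick plastic bed. Origin on the table under the middle of the bed's width. Axes: +x across the bed to the fence, +y along the fence to the end stop. Bed top 32 mm above the table, x -30 to +30, y -40 to +168 mm; base and bed end together at the open -x side and -y end, so the table beside them is free. Rail at x 48 to 66 mm
- fence: the fixed fence, an upright aluminium bar 8 x 150 x 22 mm along the far side of the bed, 14 mm higher than the bed; origin at the middle of its underside; axes as the fixture. Its face to the bed lies at x = +30 mm of the fixture, from y = -40 to +110 mm
- stop (a joint): travel of the end stop along its rail, m: 0 (outermost, +y end) to 0.085, growing as the stop moves to the fixture's -y, towards the phone. It moves with some 8 N of even friction, has no spring and stays where it is left; a push on it below that does not move it
- stop_grip (a point): centre of the end stop's yellow upright grip tab, 24 mm along the fixture's x, 14 mm thick along its y (the way it slides); 71.5 mm above the table. The tab's top is 15 mm above this point; free for 16 mm below it, down to a steel arm 12 mm wide on a black carriage 30 x 40 mm (top 25 mm below this point)
- stop_face (a point): middle of the end stop's face (looking to the fixture's -y), where the phone's top end is to come; 54 mm long across the bed, 14 mm high, slick, hung over the fence from the carriage. Axes as the fixture. Pointer and tab are 6 mm further to +y than the face
- stop_pointer (a point): tip of the small red pointer on the end stop, over the scale; axes as the fixture
- clip_mark (a point): the orange index clip on the scale, 6 mm wide along the fixture's y; the point is the middle of its top edge that looks to the pointer; axes as the fixture. The pointer is to be at the same fixture y
- phone: the phone, face up, loose on the bed: teal frame, black glass, 71 mm wide (x), 146 mm long (y), 9 mm thick, about 0.2 kg; origin under its middle; +y to its top end (at the end stop), screw holes in its -y end. Starts clear of fence and stop, a little askew. Its near side and -y end stick out over the bed's edges (11 and 13 mm or more even when home): shut fingers can push there on its full edge
- phone_center (a point): centre of the phone, half-way up its thickness; axes as the phone
- phone_top (a point): middle of the phone's top end face, 73 mm from its centre along its +y
- bottle: pink drinking bottle, 70 mm in diameter, 220 mm high, origin under its middle; a bystander
- spray: clear spray bottle with white head, 48 mm in diameter, 171 mm high, origin under its middle; a bystander
- dish: dark steel screw dish, 76 mm in diameter, 16 mm high, origin under its middle; a bystander
- driver: red precision screwdriver lying flat, 150 mm long along its x, 11 mm thick, origin underneath near its middle; a bystander
- case_red: empty red phone case, 76 x 151 x 11 mm, origin under its middle; a bystander
- case_green: empty light green phone case, 76 x 151 x 11 mm, origin under its middle; a bystander
- popgrip: yellow mushroom-shaped stick-on phone grip, 40 mm in diameter, 20 mm high, origin under its middle; a bystander
- glass_box: flat black box of screen glass, 100 x 185 x 22 mm, origin under its middle; a bystander
Things that resemble listed ones, but are neither listed nor needed, are in the scene too. Of the things like the phone, leave any that is blue or brown; of the rest the smaller one is meant.

How it is judged:
By the outcome, as a careful person would: the job done as asked, in the order asked, and still so for the second after the job is handed in, while the arm keeps its last pose, push and grip.
It also fails if it takes over 72 s, if anything falls off the work surface, if the arm or the gripper's body presses on something with over 40 N, if the wrist force passes 120 N, or if a joint passes its speed limit or range.

## Robot

A 6-joint arm with a two-finger parallel gripper is mounted at the origin on the work surface. World frame = base frame: x ahead of the robot, y to its left, z up, the work surface at z = 0. Lengths are in m, angles in rad, forces in N, time in s.
With the tool pointing down it reaches from about 0.275 to 0.725 m from the base axis. Payload 5.6 kg.
Tool frame: the origin (TCP) lies at the very end of the fingers, on their centre line; the grasp point (between the pads) lies 19 mm behind it; x points along the fingers, y is the direction in which the jaws open and shut, and the axes are right-handed (so a half turn about x gives the same grasp; the last joint's range is limited). The gripper opens to 85 mm and grips with 20 to 120 N. Pads are 22 mm wide; open, the fingers measure 114 mm over their backs; the gripper's body (76 mm by 85 mm) begins 54 mm behind the grasp point. The pads swing forward as they close: fully open they stand 13 mm farther back than shut.
Start: joints at [-0.911, 0.255, 0.108, 0, -1.424, -0.285], TCP at [0.201, -0.512, 0.231] pointing down, gripper open.
Joint ranges: [-2.95, 2.95], [-1.21, 1.97], [-1.09, 1.5], [-2.87, 1.71], [-2.94, -0.07], [-3.05, 3.05]. Speed limits (rad/s): [2.57, 2.57, 3.14, 3.14, 3.14, 3.14].

## Interface

Orientations are given as a unit quaternion [x, y, z, w].
In Python, from plant import robot gives the robot as it stands. The module is installed in compiled form; this text tells all that it offers.
- The arm moves only by the tool servo_tool, never from a script. Its argument "rows" is a list of rows, each a list of 3 entries, a list of its own where there are three numbers: the shift along the world's x, y, z in mm, then the turn, a rotation vector about the world's x, y, z in rad, then the opening, from 0 (shut) to 1 (fully open). A call has 1 to 20 rows; each row shifts and turns the commanded pose from where the row before left it; what a row does not reach is not made up. A row lasts 1/12 s, in which the tool goes at most 41.7 mm and 7.16 degrees, less where a joint would pass 70% of its speed; a pose out of reach is approached as far as the arm can. A call with a gripper value outside its range is refused whole. The fingers move at their own pace and stop on an object; "grip_force" is the grip in N (left out, the last holds). Time passes only in rows, so rows that do not move let the fingers close. It gives the time, the measured TCP pose, the force and the opening at its end, in the units of the state.
- robot.get_obs(): the state, without advancing time (a new reading comes with each control period).
- robot.snapshot(name): name is "scene" or "top" or "wrist"; returns a dict with "color" (384x512x3 uint8, red, green, blue), "vfov" (degrees; the focal length in pixels is half the picture's height over the tangent of half this angle, whatever the lens; pixels are square), "cx", "cy" (the principal point, pixels), "k1" (the pictures are not rectified: a ray, as slopes to the right and down, at radius r is drawn at 1 + k1 r^2 times it, then the intrinsics apply), "origin" and "attitude" of the camera in the world. Camera axes: x right, y up, looking along -z (the intrinsics and any distortion apply to the point x, -y, -z); pixel columns grow to the right and rows downward; lengths in m; the calibration is good to about 2 mm. A picture is of the moment at which its call begins. There is no depth.
- robot.job_done(): hands the job in, once; it reports no verdict.
The state is a dict: "t": time; "joint_pos": joint angles; "joint_velocities": joint speeds; "joint_efforts": joint torques, N m; "eef_pos": TCP position; "ee_rot": TCP orientation; "force": force on the tool from outside, world axes, zero at the start; "wrist_torque": the same for the moment, N m; "finger_gap": opening from 0.0 (shut) to 1.0 (fully open).
Only numpy, scipy, OpenCV 4.12 (cv2) and the standard library are available. Lean on these libraries where they do the work, as an engineer would, in place of code of your own. Each camera call takes 0.05 s, during which the arm holds its last target.

## Working session

There is one attempt and no reset: what is moved stays moved. The work goes in short steps, Python scripts to look and compute and a tool call to move; the robot and the scene stay as the last step left them, time stands still between calls to the robot, and variables do not carry over. Pictures are saved under pics/ and viewed, and the job is handed in when it is done.

Besides the shell and the picture viewer there is one more tool, called after "Emit:" by a JSON object that holds its "fn" and its "kwargs", one argument or row to a line. servo_tool: Moves the arm, as the interface text tells. Its arguments: {"type":"object","properties":{"rows":{"type":"array","items":{"type":"array"}},"grip_force":{"type":"number"}},"required":["rows"]}

```bash
mkdir -p pics; cat > h.py <<'E'
import numpy as np,cv2,pickle
from plant import robot
from scipy.spatial.transform import Rotation as R
def snap(n,f):
    s=robot.snapshot(n); pickle.dump(s,open(f'pics/{f}.pkl','wb'))
    cv2.imwrite(f'pics/{f}.png',cv2.resize(s['color'][:,:,::-1],(800,600),interpolation=cv2.INTER_CUBIC)); return s
def load(f): return pickle.load(open(f'pics/{f}.pkl','rb'))
def rot(s):
    a=np.array(s['attitude'],float)
    return a if a.shape==(3,3) else R.from_quat(a).as_matrix()
def ray(s,u,v):
    h=s['color'].shape[0]; f=h/2/np.tan(np.radians(s['vfov'])/2)
    K=np.array([[f,0,s['cx']],[0,f,s['cy']],[0,0,1.]])
    p=cv2.undistortPoints(np.array([[[u,v]]],float),K,np.array([s['k1'],0,0,0,0.]))[0,0]
    d=rot(s)@np.array([p[0],-p[1],-1]); return np.array(s['origin'],float),d/np.linalg.norm(d)
def onz(s,u,v,z):
    o,d=ray(s,u,v); return o+d*(z-o[2])/d[2]
def proj(s,P):
    h=s['color'].shape[0]; f=h/2/np.tan(np.radians(s['vfov'])/2)
    c=rot(s).T@(np.array(P,float)-np.array(s['origin']));x,y=c[0]/-c[2],-c[1]/-c[2]
    k=1+s['k1']*(x*x+y*y); return np.array([f*x*k+s['cx'],f*y*k+s['cy']])
def tri(s1,p1,s2,p2):
    o1,d1=ray(s1,*p1);o2,d2=ray(s2,*p2)
    A=np.stack([d1,-d2],1);t=np.linalg.lstsq(A,o2-o1,rcond=None)[0]
    a=o1+d1*t[0];b=o2+d2*t[1];return (a+b)/2,np.linalg.norm(a-b)
E
python3 - <<'E'
from h import *
for n in ['scene','top','wrist']:
    s=snap(n,n+'0'); print(n,s['vfov'],s['cx'],s['cy'],s['k1'],s['origin'],s['attitude'])
print(robot.get_obs())
E
```

```text
scene 57.9338214824318 253.51202657809816 194.10364226991217 0.033546656038216736 [ 0.86287248 -0.78199018  0.93390432] [0.36134417 0.08525865 0.21805573 0.90255917]
top 52.68939248790327 254.82481037533788 187.66054382087177 0.0037523262781273313 [ 0.28890242 -0.06055238  1.46867689] [-0.0535731   0.0479086   0.71039953 -0.70011942]
wrist 68.36038431122601 252.61785074939118 194.60259393489883 -0.041698577090000404 [ 0.14018056 -0.53596007  0.37401119] [-0.07398878 -0.11074839  0.81887488  0.55830491]
{'t': 0.15, 'joint_pos': array([-9.11414706e-01,  2.55593905e-01,  1.07331021e-01, -3.31966478e-04,
       -1.42389130e+00, -2.84621485e-01]), 'joint_velocities': array([-0.00027308, -0.00143369,  0.00425738,  0.00262234, -0.0006115 ,
        0.00091989]), 'joint_efforts': array([-1.86114834e-03, -3.86939836e+01,  2.38081062e+01,  5.36669925e+00,
       -4.55791742e-03, -1.51641234e-05]), 'eef_pos': array([ 0.20125089, -0.51147495,  0.23062755]), 'ee_rot': array([-0.13122636,  0.69484727,  0.13218709,  0.69461751]), 'force': array([-0.91404821,  0.11706687,  0.64232863]), 'wrist_torque': array([-0.02405684,  0.04124175, -0.0163408 ]), 'finger_gap': 1.0025926129561105}
```

View pics/scene0.png

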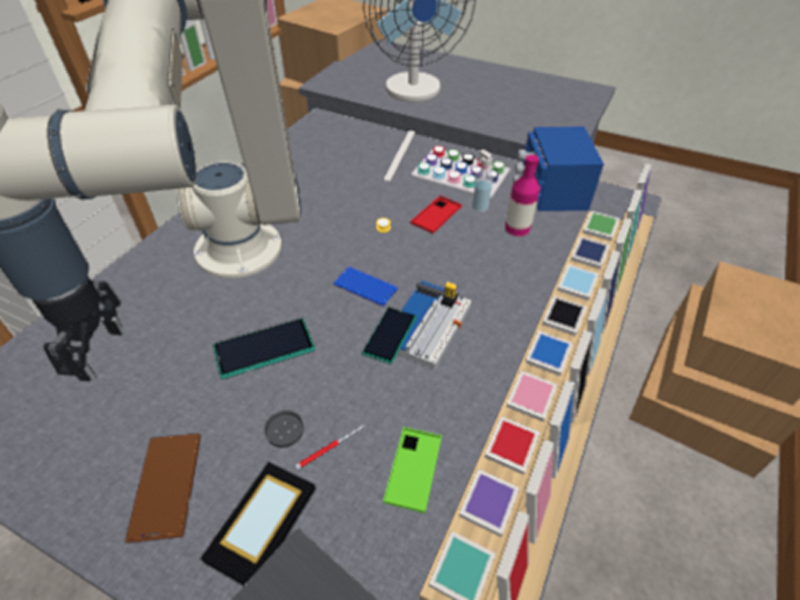

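View pics/top0.png

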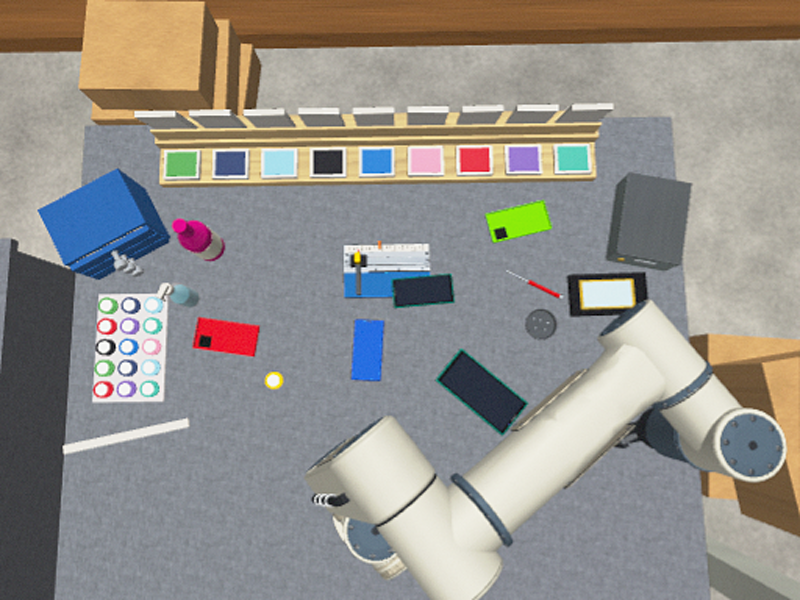

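View pics/wrist0.png

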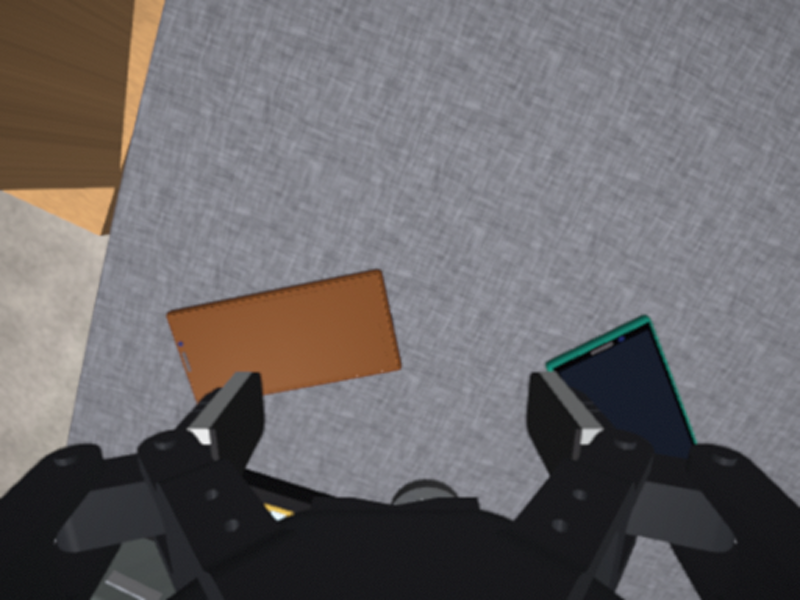

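The top view shows the jig at about (385,270) of 800x600. Its fence faces world +x, the stop with its yellow tab is at the left (world +y), and the phone is at (423,290). Next I'll measure coarsely.

```bash
python3 - <<'E'
from h import *
t=load('top0'); c=t['color'][145:205,205:300,::-1]
cv2.imwrite('pics/topz.png',cv2.resize(c,(798,504),interpolation=cv2.INTER_CUBIC))
s=load('scene0'); c=s['color'][170:240,220:310,::-1]
cv2.imwrite('pics/scz.png',cv2.resize(c,(771,600),interpolation=cv2.INTER_CUBIC))
k=.64
for u,v,z in [(357,258,.08),(345,298,.03),(430,245,.024),(423,290,.04),(380,245,.04)]: print(u,v,onz(t,u*k,v*k,z).round(3))
E
```

```text
357 258 [0.574 0.044 0.08 ]
345 298 [0.487 0.077 0.03 ]
430 245 [ 0.615 -0.13   0.024]
423 290 [ 0.502 -0.11   0.04 ]
380 245 [ 0.614 -0.008  0.04 ]
```

View pics/topz.png

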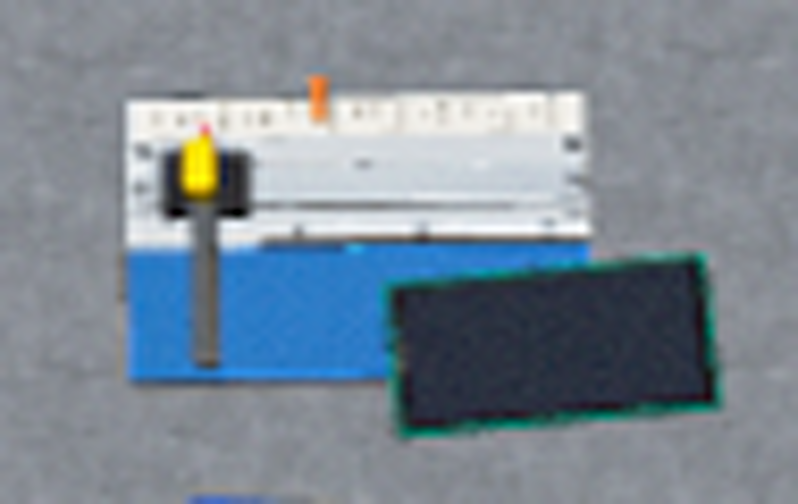

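View pics/scz.png

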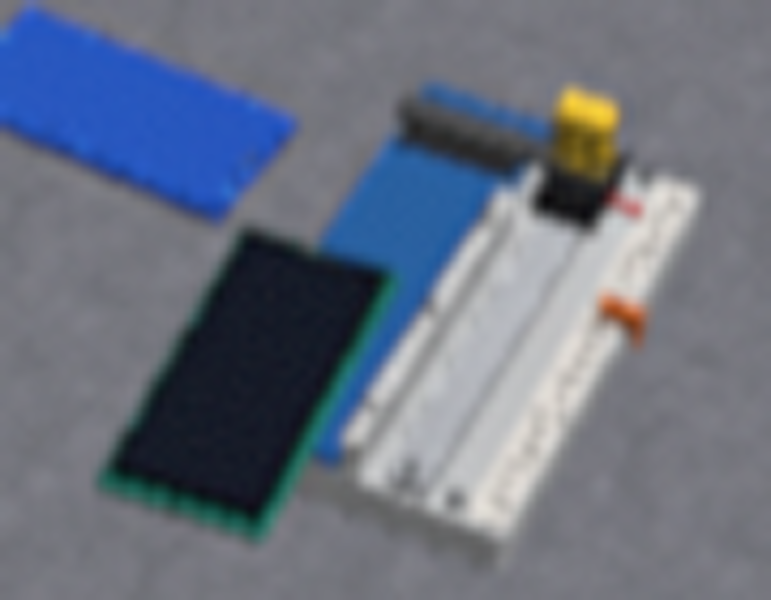

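```bash
python3 - <<'E'
from h import *
o=robot.get_obs(); T=R.from_quat(o['ee_rot']).as_matrix(); print(T.round(3))
w=load('wrist0'); print('cam in tool',(T.T@(np.array(w['origin'])-o['eef_pos'])).round(4),(T.T@rot(w)).round(3))
t=load('top0')
def z(u,v): return (205+u*95/798,145+v*60/504)
for n,u,v,h in [('scale L',127,100,.03),('scale R',583,94,.03),('bedL near',130,380,.032),('bednear',388,378,.032),('bedL far',128,248,.032),('tab',200,165,.0865),('clip',318,110,.035),('pointer',207,130,.035),('stopfaceend',205,362,.05),
 ('ph1',387,285,.041),('ph2',703,255,.041),('ph3',718,408,.041),('ph4',400,435,.041)]: print(n,onz(t,*z(u,v),h).round(4))
# needed yaw
y=T[:,1]; print('tool y ang',np.degrees(np.arctan2(y[1],y[0])))
E
```

```text
[[-0.001 -0.366  0.931]
 [ 0.001  0.931  0.366]
 [-1.     0.001 -0.   ]]
cam in tool [-0.1434 -0.0002 -0.0658] [[-0.001  0.264 -0.965]
 [ 1.     0.001 -0.001]
 [ 0.    -0.965 -0.264]]
scale L [0.617  0.0796 0.03  ]
scale R [ 0.6165 -0.1264  0.03  ]
bedL near [0.489  0.0782 0.032 ]
bednear [ 0.4881 -0.0367  0.032 ]
bedL far [0.5487 0.0791 0.032 ]
tab [0.5749 0.0425 0.0865]
clip [ 0.6099 -0.0068  0.035 ]
pointer [0.6015 0.0432 0.035 ]
stopfaceend [0.494  0.0434 0.05  ]
ph1 [ 0.5286 -0.037   0.041 ]
ph2 [ 0.54   -0.1776  0.041 ]
ph3 [ 0.4713 -0.1825  0.041 ]
ph4 [ 0.4614 -0.0419  0.041 ]
tool y ang 111.4693745638932
```

Emit:
{"fn": "servo_tool", "kwargs": {
  "rows": [
    [[10,23.5,-1.5],[0,0,-0.01875],1],
    [[10,23.5,-1.5],[0,0,-0.01875],1],
    [[10,23.5,-1.5],[0,0,-0.01875],1],
    [[10,23.5,-1.5],[0,0,-0.01875],1],
    [[10,23.5,-1.5],[0,0,-0.01875],1],
    [[10,23.5,-1.5],[0,0,-0.01875],1],
    [[10,23.5,-1.5],[0,0,-0.01875],1],
    [[10,23.5,-1.5],[0,0,-0.01875],1],
    [[10,23.5,-1.5],[0,0,-0.01875],1],
    [[10,23.5,-1.5],[0,0,-0.01875],1],
    [[10,23.5,-1.5],[0,0,-0.01875],1],
    [[10,23.5,-1.5],[0,0,-0.01875],1],
    [[10,23.5,-1.5],[0,0,-0.01875],1],
    [[10,23.5,-1.5],[0,0,-0.01875],1],
    [[10,23.5,-1.5],[0,0,-0.01875],1],
    [[10,23.5,-1.5],[0,0,-0.01875],1],
    [[10,23.5,-1.5],[0,0,-0.01875],1],
    [[10,23.5,-1.5],[0,0,-0.01875],1],
    [[10,23.5,-1.5],[0,0,-0.01875],1],
    [[10,23.5,-1.5],[0,0,-0.01875],1]
  ]
}}

```text
t: 1.82
eef_pos: [0.4014, -0.0405, 0.2011]
ee_rot: [0.0, 0.707, -0.0, 0.707]
force: [0.2, -0.5, 0.1]
finger_gap: 1.0
```

```bash
python3 - <<'E'
from h import *
s=snap('wrist','w1'); o=robot.get_obs(); print(o['t'],o['eef_pos'],R.from_quat(o['ee_rot']).as_matrix().round(3),o['force'],o['joint_velocities'].round(3)); print(s['origin'])
E
```

```text
1.8667 [ 0.40293777 -0.03790544  0.20064794] [[ 0.     0.001  1.   ]
 [ 0.001  1.    -0.001]
 [-1.     0.001  0.   ]] [ 2.71629665  4.14325011 -0.43759398] [-0.063 -0.012 -0.019  0.011 -0.019  0.158]
[ 0.33566456 -0.04041509  0.34464855]
```

View pics/w1.png

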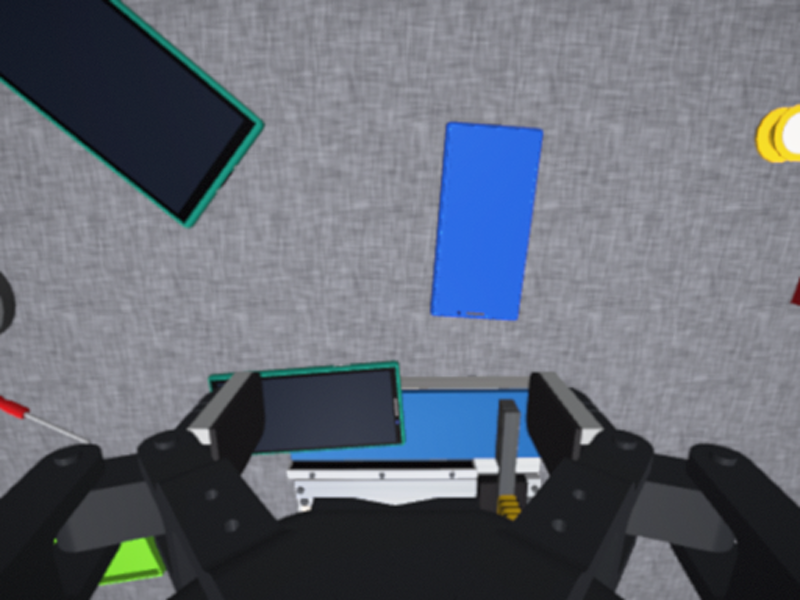

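The wrist picture shows the phone's top end at about (400,400). The gripper hides the rail, so I'll move forward 170 mm to see the whole jig.

Emit:
{"fn": "servo_tool", "kwargs": {
  "rows": [
    [[17,0,0],[0,0,0],1],
    [[17,0,0],[0,0,0],1],
    [[17,0,0],[0,0,0],1],
    [[17,0,0],[0,0,0],1],
    [[17,0,0],[0,0,0],1],
    [[17,0,0],[0,0,0],1],
    [[17,0,0],[0,0,0],1],
    [[17,0,0],[0,0,0],1],
    [[17,0,0],[0,0,0],1],
    [[17,0,0],[0,0,0],1],
    [[0,0,0],[0,0,0],1],
    [[0,0,0],[0,0,0],1],
    [[0,0,0],[0,0,0],1]
  ]
}}

```text
t: 2.95
eef_pos: [0.5709, -0.0418, 0.2009]
ee_rot: [0.0, 0.707, -0.0, 0.707]
force: [-1.1, 0.7, 0.1]
finger_gap: 0.998
```

```bash
python3 - <<'E'
from h import *
s=snap('wrist','w2'); o=robot.get_obs(); print(o['t'],o['eef_pos'],o['force']); print(s['origin'])
E
```

```text
3.0 [ 0.5707972  -0.04186325  0.20125264] [ 1.07200142 -0.00783872 -0.33022499]
[ 0.50522245 -0.04177931  0.34450819]
```

View pics/w2.png

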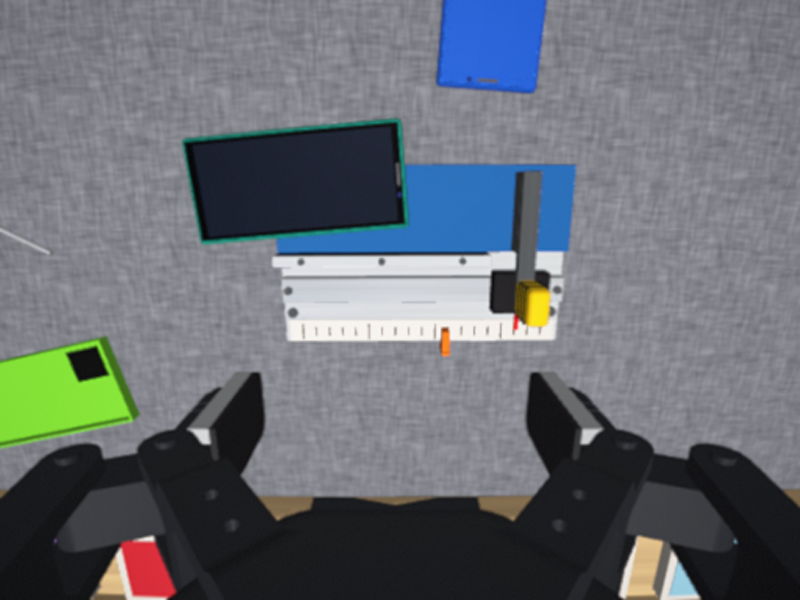

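```bash
python3 - <<'E'
from h import *
s=load('w2'); c=s['color'][150:240,170:380,::-1]
cv2.imwrite('pics/w2z.png',cv2.resize(c,(798,342),interpolation=cv2.INTER_CUBIC))
c=s['color'][190:235,270:360,::-1]
cv2.imwrite('pics/w2zz.png',cv2.resize(c,(800,400),interpolation=cv2.INTER_CUBIC))
E
```

```text
(no output)
```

View pics/w2z.png

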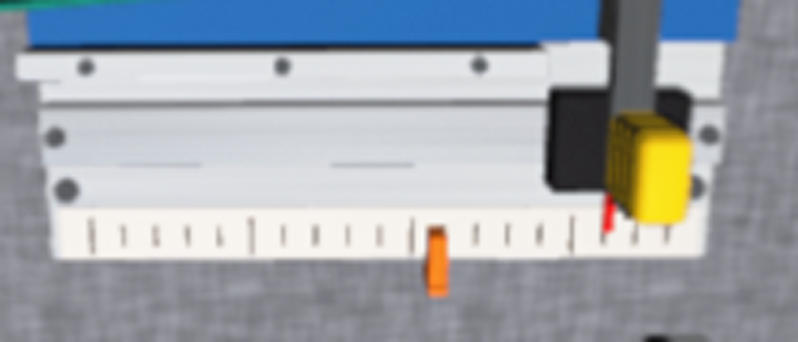

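View pics/w2zz.png

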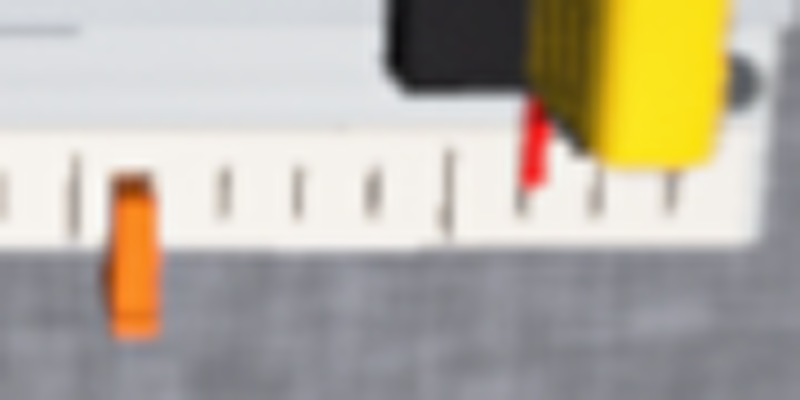

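```bash
cat > meas.py <<'E'
from h import *
def zz(u,v): return (270+(u+.5)/8.889-.5,190+(v+.5)/8.889-.5)
E
python3 - <<'E'
from meas import *
s=load('w2')
for h in (.024,.028,.032,.036):
    print(h,'clip',onz(s,*zz(132,192),h).round(4),'ptr',onz(s,*zz(534,188),h).round(4))
k=.64
f=lambda n,u,v,h: print(n,onz(s,(u+.5)*k-.5,(v+.5)*k-.5,h).round(4))
f('bed near+y',574,164,.032); f('bed far +y',570,251,.032); f('bed near mid',408,164,.032)
f('scale -y',289,340,.024); f('scale +y',555,338,.024)
f('fence -y near',274,256,.046); f('fence near +y',490,251,.046)
for n,u,v in [('p top near',400,120),('p top far',407,224),('p bot near',184,140),('p bot far',202,243)]: f(n,u,v,.041)
f('stoparm near L',515,171,.05);f('stoparm near L',515,171,.046);f('armtop',515,171,.055)
f('tab top R near',549,283,.0865);f('tab top R far',549,325,.0865);f('tab top L',527,325,.0865)
# ticks along scale
E
```

```text
0.024 clip [ 0.6131 -0.0036  0.024 ] ptr [0.6126 0.0507 0.024 ]
0.028 clip [ 0.6117 -0.0041  0.028 ] ptr [0.6113 0.0495 0.028 ]
0.032 clip [ 0.6104 -0.0045  0.032 ] ptr [0.6099 0.0484 0.032 ]
0.036 clip [ 0.609 -0.005  0.036] ptr [0.6086 0.0472 0.036 ]
bed near+y [0.4913 0.0806 0.032 ]
bed far +y [0.5509 0.0836 0.032 ]
bed near mid [ 0.4918 -0.0327  0.032 ]
scale -y [ 0.6209 -0.1233  0.024 ]
scale +y [0.6196 0.0821 0.024 ]
fence -y near [ 0.5523 -0.1241  0.046 ]
fence near +y [0.549 0.023 0.046]
p top near [ 0.4649 -0.0383  0.041 ]
p top far [ 0.5313 -0.0334  0.041 ]
p bot near [ 0.4761 -0.1798  0.041 ]
p bot far [ 0.5438 -0.175   0.041 ]
stoparm near L [0.4967 0.0356 0.05  ]
stoparm near L [0.4966 0.0367 0.046 ]
armtop [0.4968 0.0343 0.055 ]
tab top R near [0.5623 0.0509 0.0865]
tab top R far [0.5888 0.0534 0.0865]
tab top L [0.5888 0.0397 0.0865]
```

The w2 picture shows the pointer tip at about (515,328), the clip at (445,328), the tab at (537,303) and the phone on the left. Measured sizes agree with those given within 3 mm, and the pointer needs about 53 mm in -y. Now I'll grasp the tab.

Emit:
{"fn": "servo_tool", "kwargs": {
  "rows": [
    [[0.4,11,-10],[0,0,0],1],
    [[0.4,11,-10],[0,0,0],1],
    [[0.4,11,-10],[0,0,0],1],
    [[0.4,11,-10],[0,0,0],1],
    [[0.4,11,-10],[0,0,0],1],
    [[0.4,11,-10],[0,0,0],1],
    [[0.4,11,-10],[0,0,0],1],
    [[0.4,11,-10],[0,0,0],1],
    [[0.4,0,-15],[0,0,0],1],
    [[0.4,0,-15],[0,0,0],1],
    [[0,0,-15],[0,0,0],1],
    [[0,0,-14],[0,0,0],1],
    [[0,0,0],[0,0,0],0.6],
    [[0,0,0],[0,0,0],0.4],
    [[0,0,0],[0,0,0],0.3]
  ],
  "grip_force": 25
}}

```text
t: 4.25
eef_pos: [0.576, 0.0465, 0.063]
ee_rot: [-0.0, 0.707, 0.0, 0.708]
force: [-0.2, -0.5, -0.2]
finger_gap: 0.605
```

```bash
python3 - <<'E'
from h import *
s=snap('wrist','w3'); s=snap('scene','s3')
c=s['color'][150:250,210:330,::-1]
cv2.imwrite('pics/s3z.png',cv2.resize(c,(720,600),interpolation=cv2.INTER_CUBIC))
o=robot.get_obs(); print(o['t'],o['eef_pos'],o['force'],o['finger_gap'])
E
```

```text
4.35 [0.57615658 0.04650104 0.06335248] [-0.52761928 -0.0112879   0.19446831] 0.4192662405968901
```

View pics/w3.png

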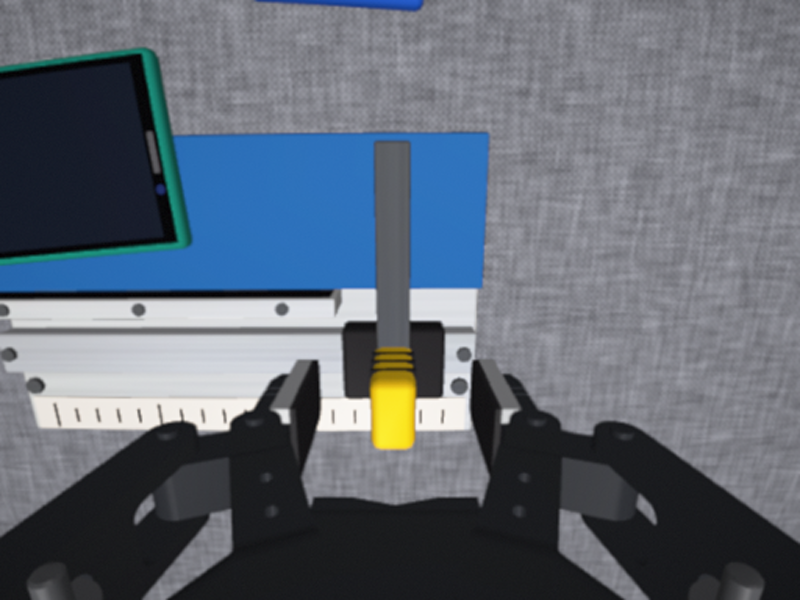

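View pics/s3z.png

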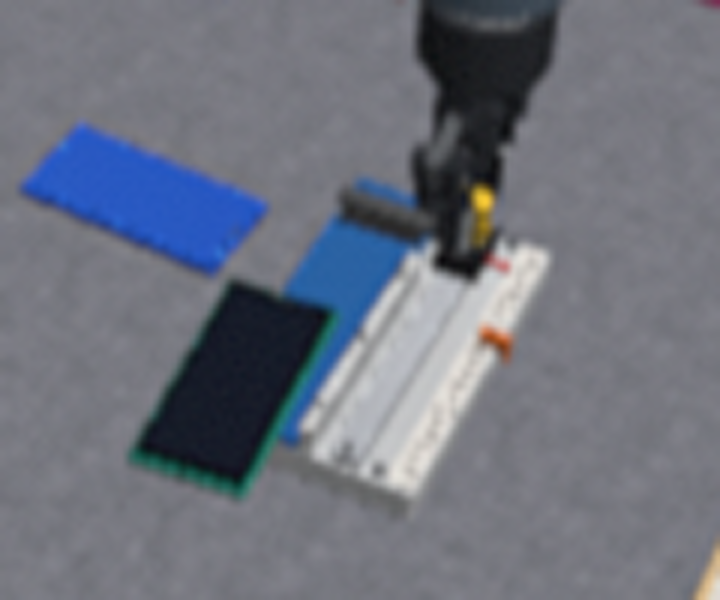

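The tab sits centred between the fingers (393 against 396 px), so I'll close.

Emit:
{"fn": "servo_tool", "kwargs": {
  "rows": [
    [[0,0,0],[0,0,0],0.2],
    [[0,0,0],[0,0,0],0.12],
    [[0,0,0],[0,0,0],0.1],
    [[0,0,0],[0,0,0],0.05],
    [[0,0,0],[0,0,0],0.05],
    [[0,0,0],[0,0,0],0.05]
  ],
  "grip_force": 30
}}

```text
t: 4.85
eef_pos: [0.5759, 0.0461, 0.0632]
ee_rot: [-0.0, 0.707, 0.0, 0.708]
force: [-1.6, -1.1, 4.7]
finger_gap: 0.154
```

```bash
python3 - <<'E'
from h import *
s=snap('wrist','w4'); o=robot.get_obs(); print(o['t'],o['eef_pos'],o['force'],o['finger_gap'])
E
```

```text
4.9 [0.57586893 0.04612228 0.06316621] [-2.06767754 -0.38333729  5.50370242] 0.15628326195496448
```

View pics/w4.png

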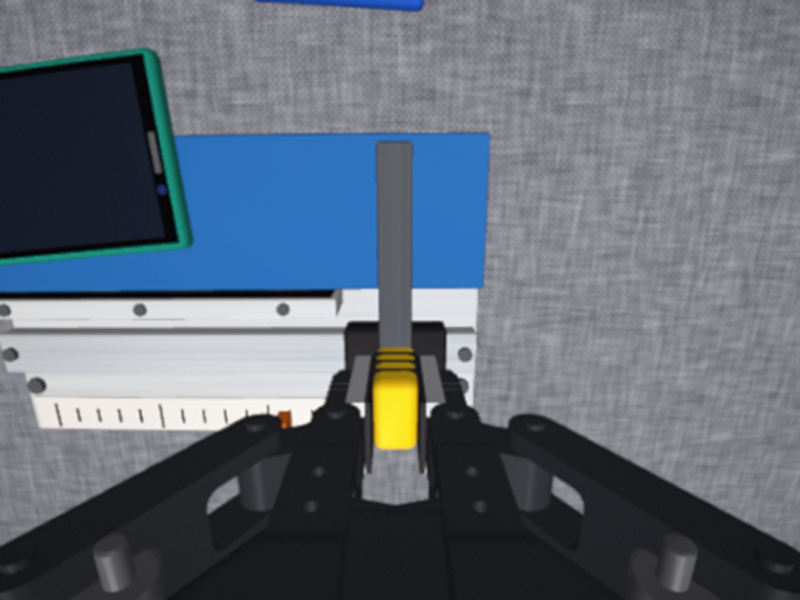

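Emit:
{"fn": "servo_tool", "kwargs": {
  "rows": [
    [[0,-3,0],[0,0,0],0.05],
    [[0,-3,0],[0,0,0],0.05],
    [[0,-3,0],[0,0,0],0.05],
    [[0,-3,0],[0,0,0],0.05],
    [[0,-3,0],[0,0,0],0.05],
    [[0,-3,0],[0,0,0],0.05],
    [[0,-3,0],[0,0,0],0.05],
    [[0,-3,0],[0,0,0],0.05],
    [[0,-3,0],[0,0,0],0.05],
    [[0,-3,0],[0,0,0],0.05],
    [[0,-3,0],[0,0,0],0.05],
    [[0,-3,0],[0,0,0],0.05],
    [[0,-3,0],[0,0,0],0.05],
    [[0,-3,0],[0,0,0],0.05],
    [[0,-3,0],[0,0,0],0.05],
    [[0,0,0],[0,0,0],0.05],
    [[0,0,0],[0,0,0],0.05]
  ]
}}

```text
t: 6.32
eef_pos: [0.5761, 0.0029, 0.0632]
ee_rot: [0.001, 0.706, 0.001, 0.708]
force: [-1.4, 6.1, 7.4]
finger_gap: 0.152
```

```bash
python3 - <<'E'
from h import *
s=snap('wrist','w5'); 
sc=snap('scene','s5');c=sc['color'][170:240,240:330,::-1]
cv2.imwrite('pics/s5z.png',cv2.resize(c,(771,600),interpolation=cv2.INTER_CUBIC))
t=snap('top','t5');c=t['color'][145:205,205:300,::-1]
cv2.imwrite('pics/t5z.png',cv2.resize(c,(798,504),interpolation=cv2.INTER_CUBIC))
o=robot.get_obs(); print(o['t'],o['eef_pos'],o['force'],o['finger_gap'])
E
```

```text
6.4667 [0.57609326 0.002841   0.06315976] [-1.96900892  5.58071041  6.09901412] 0.15775340325257006
```

View pics/w5.png

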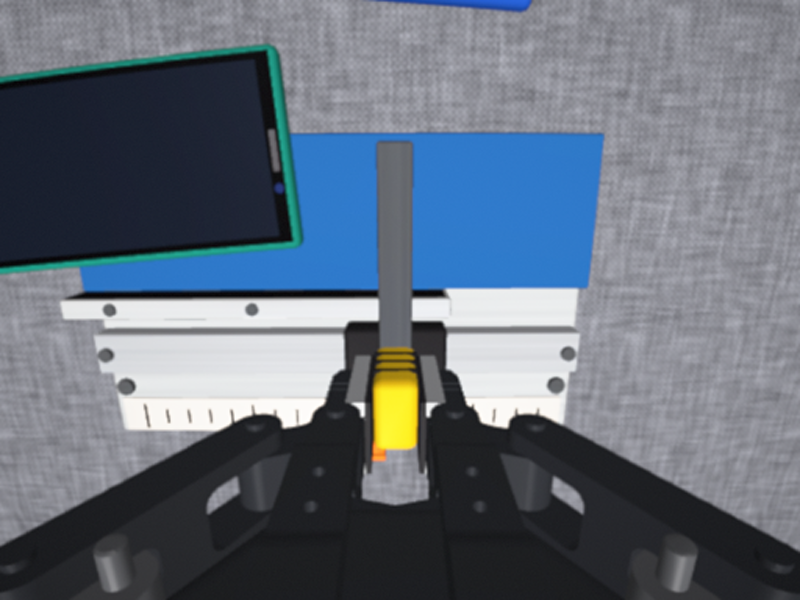

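View pics/s5z.png

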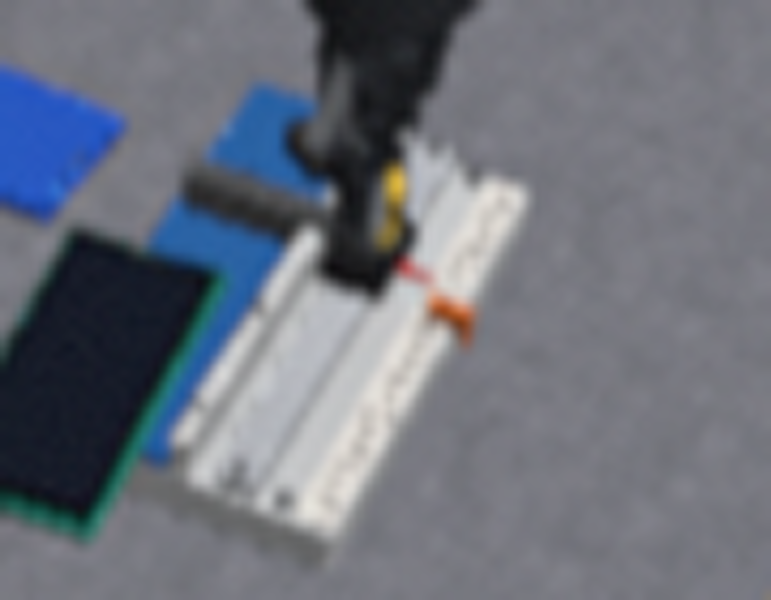

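The scene view shows the pointer still short of the clip. I'll release, rise and look from above the pointer.

Emit:
{"fn": "servo_tool", "kwargs": {
  "rows": [
    [[0,0,0],[0,0,0],0.5],
    [[0,0,0],[0,0,0],0.5],
    [[0,0,0],[0,0,0],0.5],
    [[0,0,10],[0,0,0],0.5],
    [[0,0,20],[0,0,0],0.5],
    [[0,0,20],[0,0,0],0.5],
    [[10,0,20],[0,0,0],0.5],
    [[10,0,20],[0,0,0],0.5],
    [[10,0,10],[0,0,0],0.5],
    [[10,0,0],[0,0,0],0.5],
    [[0,0,0],[0,0,0],0.5],
    [[0,0,0],[0,0,0],0.5],
    [[0,0,0],[0,0,0],0.5]
  ]
}}

```text
t: 7.55
eef_pos: [0.6146, 0.001, 0.1619]
ee_rot: [0.0, 0.708, -0.0, 0.707]
force: [-0.1, -0.4, -0.0]
finger_gap: 0.5
```

```bash
python3 - <<'E'
from h import *
s=snap('wrist','w6'); o=robot.get_obs(); print(o['t'],o['eef_pos'],o['force'],o['finger_gap'],s['origin'])
c=s['color'][120:240,170:330,::-1]
cv2.imwrite('pics/w6z.png',cv2.resize(c,(800,600),interpolation=cv2.INTER_CUBIC))
E
```

```text
7.6 [0.61459081 0.00105875 0.16195018] [ 0.79525636 -0.62907484  0.13115165] 0.5018235287685404 [0.54904372 0.00113017 0.30550508]
```

View pics/w6z.png

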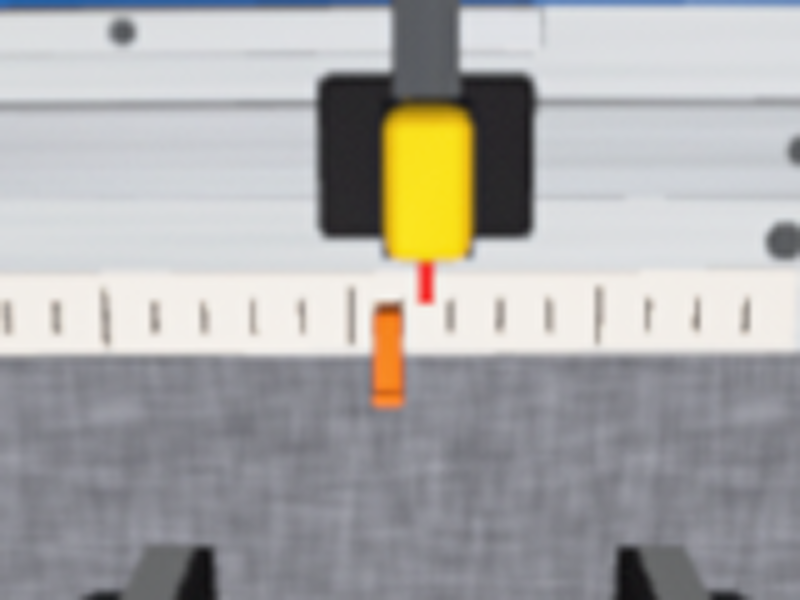

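```bash
cat > pc.py <<'E'
from h import *
def pc(f,plot=True):
    s=load(f); im=s['color'].astype(int); r,g,b=im[...,0],im[...,1],im[...,2]
    red=(r>150)&(g<110)&(b<110)&(r-g>90)&(abs(g-b)<45); org=(r>170)&(g>80)&(g<170)&(b<90)&(r-g>60)
    out={}
    for n,m in (('red',red),('org',org)):
        m=m.copy().astype(np.uint8); m[:150]=0; m[260:]=0; m[:,:150]=0; m[:,400:]=0
        k,l,st,c=cv2.connectedComponentsWithStats(m); 
        if k<2: print(n,'none'); continue
        i=1+np.argmax(st[1:,4]); out[n]=c[i]; print(n,st[i],c[i].round(2))
    for z in (.026,.03,.035): 
        P=[onz(s,*out[n],z) for n in out]; print(z,[p.round(4) for p in P], ((P[0]-P[1])*1e3).round(2) if len(P)>1 else '')
E
python3 -c "
from pc import *
pc('w6');pc('w2')
from meas import *
s=load('w6')
t=lambda u,v:(170+(u+.5)/5-.5,120+(v+.5)/5-.5)
for u in (352,598): print(onz(s,*t(u,315),.024))
s5=load('w5'); print('w5 clip',onz(s5,379*.64,452*.64,.03))
"
```

```text
red [254 173   2   7  14] [254.5 176. ]
org [245 182   6  19 102] [247.22 191.44]
0.026 [array([0.6057, 0.0032, 0.026 ]), array([ 0.6217, -0.0042,  0.026 ])] [-16.05   7.43   0.  ]
0.03 [array([0.6049, 0.0032, 0.03  ]), array([ 0.6207, -0.0042,  0.03  ])] [-15.82   7.32   0.  ]
0.035 [array([0.6038, 0.0031, 0.035 ]), array([ 0.6194, -0.0041,  0.035 ])] [-15.54   7.19   0.  ]
red [329 202   3   9  19] [329.63 205.63]
org [283 212   5  16  72] [284.83 219.71]
0.026 [array([0.6056, 0.0496, 0.026 ]), array([ 0.6232, -0.003 ,  0.026 ])] [-17.58  52.63   0.  ]
0.03 [array([0.6044, 0.0485, 0.03  ]), array([ 0.6217, -0.0035,  0.03  ])] [-17.36  51.97   0.  ]
0.035 [array([0.6028, 0.0471, 0.035 ]), array([ 0.6199, -0.0041,  0.035 ])] [-17.08  51.14   0.  ]
[ 0.61291529 -0.01158529  0.024     ]
[0.61296013 0.03863604 0.024     ]
w5 clip [ 0.62912136 -0.00408162  0.03      ]
```

Emit:
{"fn": "servo_tool", "kwargs": {
  "rows": [
    [[-10,0,0],[0,0,0],0.5],
    [[-10,0,-9],[0,0,0],0.5],
    [[-10,0,-10],[0,0,0],0.5],
    [[-9,0,-15],[0,0,0],0.5],
    [[0,1,-20],[0,0,0],0.5],
    [[0,1,-20],[0,0,0],0.5],
    [[0,0,-15],[0,0,0],0.5],
    [[0,0,-10],[0,0,0],0.5],
    [[0,0,0],[0,0,0],0.05],
    [[0,0,0],[0,0,0],0.05],
    [[0,0,0],[0,0,0],0.05],
    [[0,0,0],[0,0,0],0.05],
    [[0,0,0],[0,0,0],0.05],
    [[0,0,0],[0,0,0],0.05],
    [[0,0,0],[0,0,0],0.05]
  ],
  "grip_force": 30
}}

```text
t: 8.85
eef_pos: [0.5767, 0.0031, 0.0641]
ee_rot: [-0.0, 0.707, -0.0, 0.707]
force: [-1.7, -1.0, 3.0]
finger_gap: 0.153
```

Emit:
{"fn": "servo_tool", "kwargs": {
  "rows": [
    [[0,-1.5,0],[0,0,0],0.05],
    [[0,-1.5,0],[0,0,0],0.05],
    [[0,-1.5,0],[0,0,0],0.05],
    [[0,-1.5,0],[0,0,0],0.05],
    [[0,-1.5,0],[0,0,0],0.05],
    [[0,-1,0],[0,0,0],0.05],
    [[0,0,0],[0,0,0],0.05],
    [[0,0,0],[0,0,0],0.05],
    [[0,0,0],[0,0,0],0.05]
  ]
}}

```text
t: 9.6
eef_pos: [0.5768, -0.0032, 0.0641]
ee_rot: [0.001, 0.707, 0.001, 0.708]
force: [-2.9, 7.7, 5.3]
finger_gap: 0.158
```

Emit:
{"fn": "servo_tool", "kwargs": {
  "rows": [
    [[0,-0.5,0],[0,0,0],0.05],
    [[0,-0.5,0],[0,0,0],0.05],
    [[0,0,0],[0,0,0],0.05],
    [[0,0,0],[0,0,0],0.05]
  ]
}}

```text
t: 9.93
eef_pos: [0.5768, -0.0041, 0.064]
ee_rot: [0.001, 0.707, 0.001, 0.708]
force: [-3.9, 6.9, 5.2]
finger_gap: 0.155
```

Emit:
{"fn": "servo_tool", "kwargs": {
  "rows": [
    [[0,0,0],[0,0,0],0.5],
    [[0,0,0],[0,0,0],0.5],
    [[0,0,0],[0,0,0],0.5],
    [[0,0,10],[0,0,0],0.5],
    [[0,0,20],[0,0,0],0.5],
    [[0,0,20],[0,0,0],0.5],
    [[10,0,20],[0,0,0],0.5],
    [[10,0,20],[0,0,0],0.5],
    [[10,0,10],[0,0,0],0.5],
    [[10,0,0],[0,0,0],0.5],
    [[0,0,0],[0,0,0],0.5],
    [[0,0,0],[0,0,0],0.5],
    [[0,0,0],[0,0,0],0.5]
  ]
}}

```text
t: 11.02
eef_pos: [0.6157, -0.0065, 0.163]
ee_rot: [0.0, 0.707, -0.0, 0.707]
force: [-0.3, 0.1, 0.9]
finger_gap: 0.501
```

```bash
python3 - <<'E'
from pc import *
s=snap('wrist','w7'); o=robot.get_obs(); print(o['t'],o['eef_pos'],o['force'],o['finger_gap'],s['origin'])
c=s['color'][120:240,170:330,::-1]
cv2.imwrite('pics/w7z.png',cv2.resize(c,(800,600),interpolation=cv2.INTER_CUBIC))
pc('w7')
E
```

```text
11.0667 [ 0.6156371  -0.0064736   0.16301612] [ 0.53106657 -0.23602465  0.14735056] 0.4958895030566304 [ 0.55008168 -0.0063874   0.30658028]
red [254 171   3  10  21] [255.38 175.67]
org [252 181   6  19 102] [254.7  190.52]
0.026 [array([ 0.6066, -0.0034,  0.026 ]), array([ 0.6221, -0.0041,  0.026 ])] [-15.49   0.68   0.  ]
0.03 [array([ 0.6058, -0.0035,  0.03  ]), array([ 0.6211, -0.0041,  0.03  ])] [-15.27   0.67   0.  ]
0.035 [array([ 0.6048, -0.0035,  0.035 ]), array([ 0.6198, -0.0042,  0.035 ])] [-14.99   0.65   0.  ]
```

View pics/w7z.png

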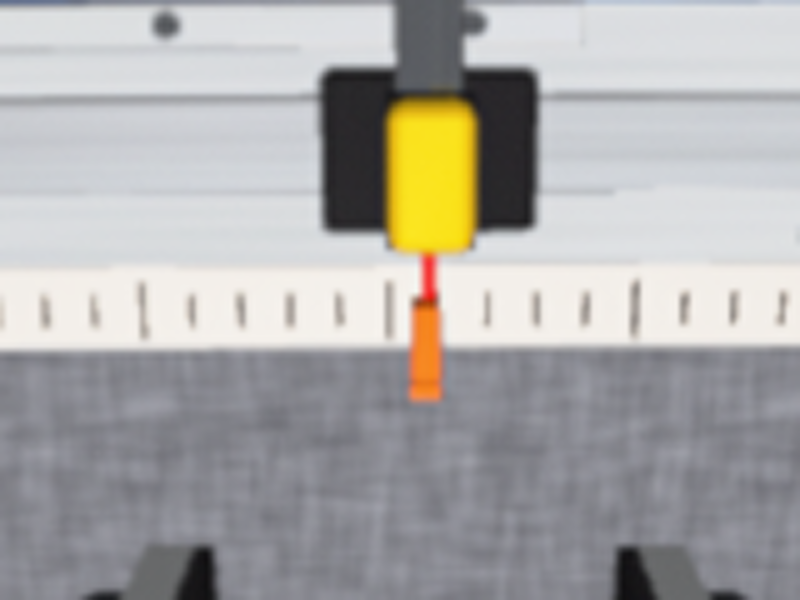

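View pics/w7.png

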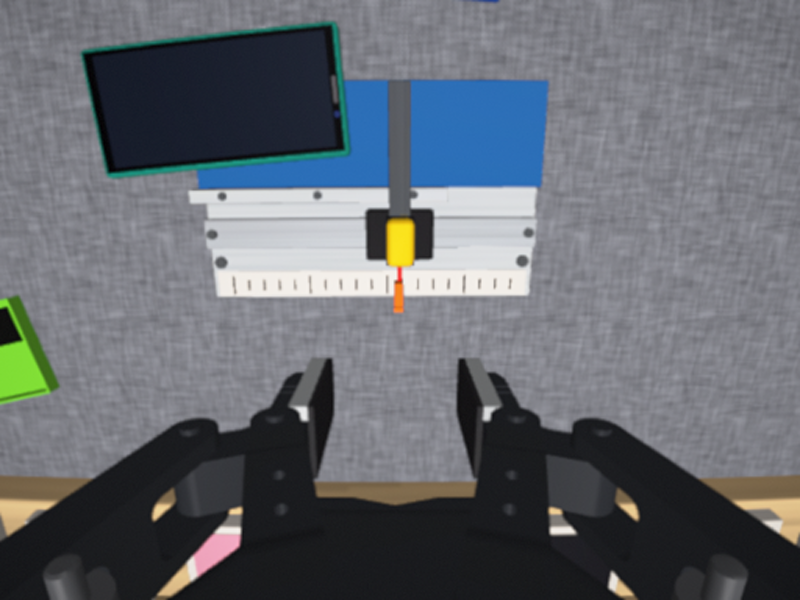

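Remaining offset is about 0.6 mm toward +y (pointer at 429, clip at 426 in the 5x crop). I'll trim it once more.

Emit:
{"fn": "servo_tool", "kwargs": {
  "rows": [
    [[-10,0,0],[0,0,0],0.5],
    [[-10,0,-9],[0,0,0],0.5],
    [[-10,0,-10],[0,0,0],0.5],
    [[-9,0,-15],[0,0,0],0.5],
    [[0,1,-20],[0,0,0],0.5],
    [[0,1,-20],[0,0,0],0.5],
    [[0,0.5,-15],[0,0,0],0.5],
    [[0,0,-10],[0,0,0],0.5],
    [[0,0,0],[0,0,0],0.05],
    [[0,0,0],[0,0,0],0.05],
    [[0,0,0],[0,0,0],0.05],
    [[0,0,0],[0,0,0],0.05],
    [[0,0,0],[0,0,0],0.05],
    [[0,0,0],[0,0,0],0.05],
    [[0,0,0],[0,0,0],0.05]
  ],
  "grip_force": 30
}}

```text
t: 12.32
eef_pos: [0.5777, -0.004, 0.0651]
ee_rot: [-0.0, 0.707, -0.0, 0.708]
force: [-0.6, -1.4, 2.2]
finger_gap: 0.155
```

Emit:
{"fn": "servo_tool", "kwargs": {
  "rows": [
    [[0,-0.7,0],[0,0,0],0.05],
    [[0,-0.7,0],[0,0,0],0.05],
    [[0,-0.7,0],[0,0,0],0.05],
    [[0,-0.4,0],[0,0,0],0.05],
    [[0,0,0],[0,0,0],0.05],
    [[0,0,0],[0,0,0],0.05]
  ]
}}

```text
t: 12.82
eef_pos: [0.5777, -0.0043, 0.0651]
ee_rot: [0.001, 0.707, 0.001, 0.708]
force: [-3.7, 7.3, 6.3]
finger_gap: 0.158
```

Emit:
{"fn": "servo_tool", "kwargs": {
  "rows": [
    [[0,-0.4,0],[0,0,0],0.05],
    [[0,-0.4,0],[0,0,0],0.05],
    [[0,0,0],[0,0,0],0.05],
    [[0,0,0],[0,0,0],0.05]
  ]
}}

```text
t: 13.15
eef_pos: [0.5778, -0.005, 0.0651]
ee_rot: [0.001, 0.707, 0.001, 0.708]
force: [-3.4, 8.1, 6.2]
finger_gap: 0.156
```

Emit:
{"fn": "servo_tool", "kwargs": {
  "rows": [
    [[0,0,0],[0,0,0],0.5],
    [[0,0,0],[0,0,0],0.5],
    [[0,0,0],[0,0,0],0.5],
    [[0,0,10],[0,0,0],0.5],
    [[0,0,20],[0,0,0],0.5],
    [[0,0,20],[0,0,0],0.5],
    [[10,0,20],[0,0,0],0.5],
    [[10,0,20],[0,0,0],0.5],
    [[10,0,10],[0,0,0],0.5],
    [[10,0,0],[0,0,0],0.5],
    [[0,0,0],[0,0,0],0.5],
    [[0,0,0],[0,0,0],0.5],
    [[0,0,0],[0,0,0],0.5]
  ]
}}

```text
t: 14.23
eef_pos: [0.6167, -0.0073, 0.1639]
ee_rot: [0.0, 0.708, -0.0, 0.707]
force: [0.1, 0.6, 1.0]
finger_gap: 0.5
```

```bash
python3 - <<'E'
from pc import *
s=snap('wrist','w8'); o=robot.get_obs(); print(o['t'],o['eef_pos'],o['force'],o['finger_gap'],s['origin'])
c=s['color'][120:240,170:330,::-1]
cv2.imwrite('pics/w8z.png',cv2.resize(c,(800,600),interpolation=cv2.INTER_CUBIC))
c=s['color'][0:220,40:360,::-1]
cv2.imwrite('pics/w8y.png',cv2.resize(c,(800,550),interpolation=cv2.INTER_CUBIC))
pc('w8')
E
```

```text
14.2833 [ 0.6166354  -0.00729769  0.16398726] [ 0.09481684  0.034544   -0.92624361] 0.4968254881470089 [ 0.55108278 -0.00719179  0.30754996]
red [254 170   4   9  20] [255.5 174.4]
org [253 180   6  18  91] [255.53 189.38]
0.026 [array([ 0.6065, -0.0041,  0.026 ]), array([ 0.6222, -0.0041,  0.026 ])] [-15.65  -0.06   0.  ]
0.03 [array([ 0.6057, -0.0042,  0.03  ]), array([ 0.6212, -0.0041,  0.03  ])] [-15.43  -0.05   0.  ]
0.035 [array([ 0.6047, -0.0042,  0.035 ]), array([ 0.6199, -0.0042,  0.035 ])] [-15.15  -0.05   0.  ]
```

View pics/w8z.png

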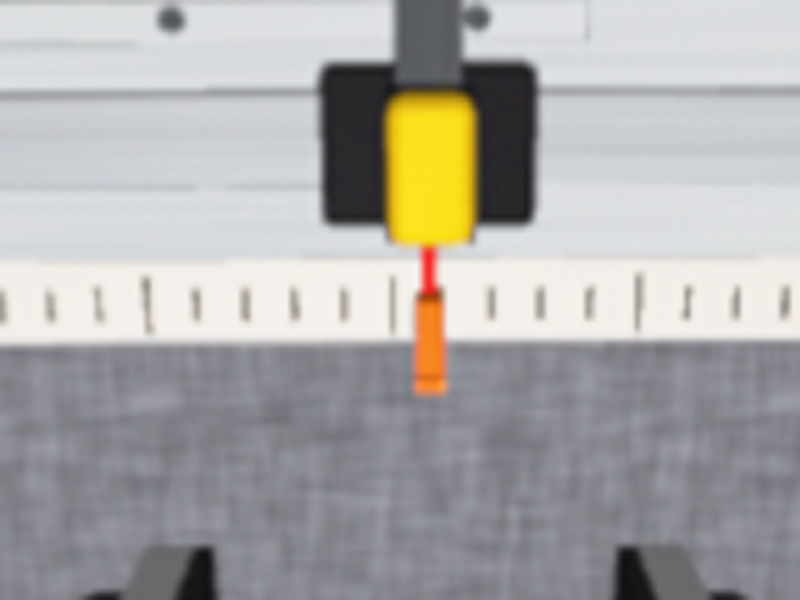

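View pics/w8y.png

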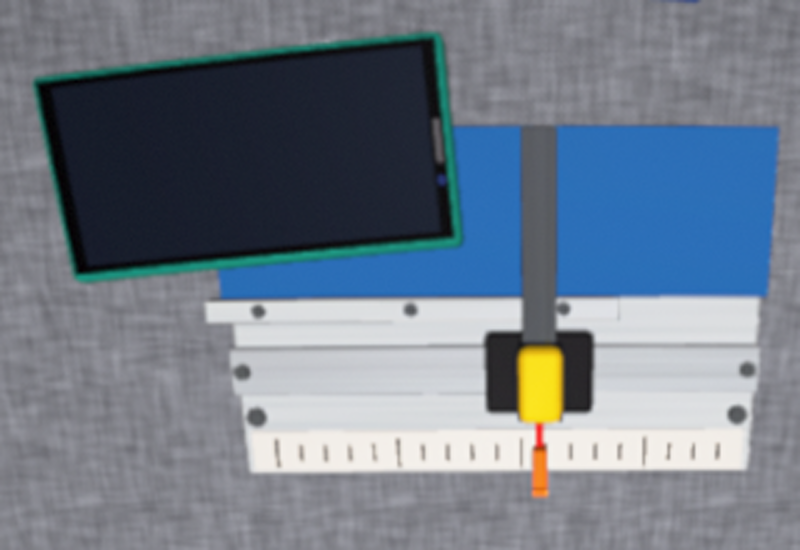

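The pointer is now level with the clip (428.5 against 430 px, offset about 0.05 mm). Next I'll check free space around the phone.

```bash
python3 - <<'E'
from h import *
def f(s,n,u,v,h): print(n,onz(s,(u+.5)*.64-.5,(v+.5)*.64-.5,h).round(4))
w=load('w1'); f(w,'teal',262,125,.01); f(w,'teal',187,225,.01); f(w,'blue',431,318,.009); f(w,'blue',518,320,.009);
w=load('w2'); f(w,'driver tip',48,252,.005)
s=load('w8')
g=lambda n,u,v,h: print(n,onz(s,40+(u+.5)/2.5-.5,(v+.5)/2.5-.5,h).round(4))
g('p topnear',440,35,.041);g('p topfar',460,243,.041);g('p botnear',37,82,.041);g('p botfar',78,279,.041)
g('bed near',500,126,.032);g('bed near +y',777,127,.032);g('bed far+y',767,296,.032);g('fence near -y',207,301,.046);g('fence near',520,297,.046)
g('stop near end',540,126,.05)
E
```

```text
teal [ 0.2943 -0.1349  0.01  ]
teal [ 0.3647 -0.1974  0.01  ]
blue [ 0.4387 -0.0116  0.009 ]
blue [0.4405 0.058  0.009 ]
driver tip [ 0.5545 -0.3165  0.005 ]
p topnear [ 0.4651 -0.0381  0.041 ]
p topfar [ 0.5327 -0.0329  0.041 ]
p botnear [ 0.4769 -0.1798  0.041 ]
p botfar [ 0.5438 -0.1747  0.041 ]
bed near [ 0.492  -0.0185  0.032 ]
bed near +y [0.4917 0.0812 0.032 ]
bed far+y [0.551 0.082 0.032]
fence near -y [ 0.5523 -0.1247  0.046 ]
fence near [ 0.5516 -0.0114  0.046 ]
stop near end [ 0.4958 -0.0044  0.05  ]
```

Emit:
{"fn": "servo_tool", "kwargs": {
  "rows": [
    [[-18,-8.3,0],[0,0,0],0.3],
    [[-18,-8.3,0],[0,0,0],0],
    [[-18,-8.3,0],[0,0,0],0],
    [[-18,-8.3,0],[0,0,0],0],
    [[-18,-8.3,0],[0,0,0],0],
    [[-18,-8.3,0],[0,0,0],0],
    [[-18,-8.3,0],[0,0,0],0],
    [[-18,-8.3,0],[0,0,0],0],
    [[-18,-8.3,-4],[0,0,0],0],
    [[-20,-8.3,-10],[0,0,0],0],
    [[0,0,-25],[0,0,0],0],
    [[0,0,-25],[0,0,0],0],
    [[0,0,-25],[0,0,0],0],
    [[0,0,-25],[0,0,0],0],
    [[0,0,-15],[0,0,0],0],
    [[0,0,-10],[0,0,0],0],
    [[0,0,0],[0,0,0],0],
    [[0,0,0],[0,0,0],0]
  ]
}}

```text
t: 15.78
eef_pos: [0.4348, -0.0902, 0.0253]
ee_rot: [-0.0, 0.707, -0.0, 0.707]
force: [-0.7, -0.3, 0.4]
finger_gap: 0.002
```

```bash
python3 - <<'E'
from h import *
s=snap('wrist','w9');snap('scene','s9');o=robot.get_obs(); print(o['t'],o['eef_pos'],o['force'],o['finger_gap'])
E
```

```text
15.8833 [ 0.43590707 -0.09010707  0.02620868] [-0.06180006  0.78965451 -0.08676607] 0.00012612774854761137
```

View pics/w9.png

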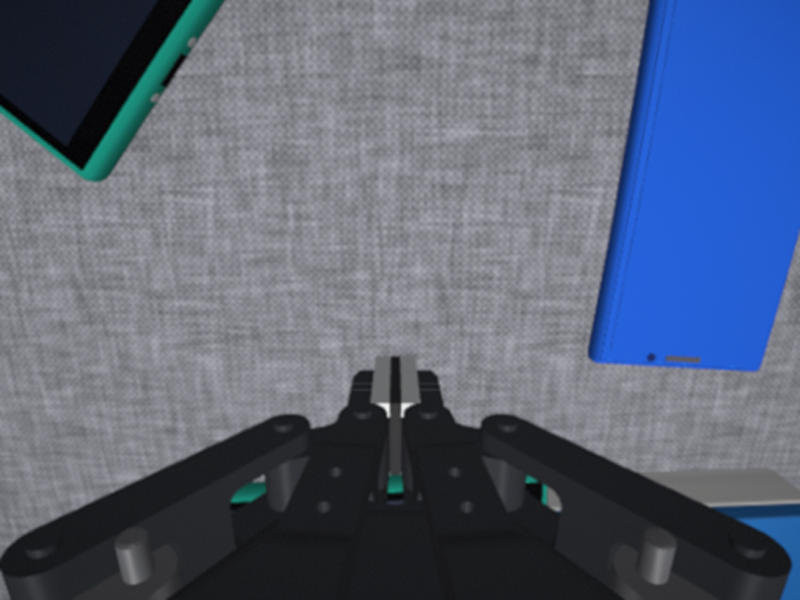

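The fingers are shut and clear of the phone's near edge. I'll push the phone gently towards the fence.

Emit:
{"fn": "servo_tool", "kwargs": {
  "rows": [
    [[4,0,0],[0,0,0],0],
    [[4,0,0],[0,0,0],0],
    [[4,0,0],[0,0,0],0],
    [[3,0,0],[0,0,0],0],
    [[2,0,0],[0,0,0],0],
    [[2,0,0],[0,0,0],0],
    [[2,0,0],[0,0,0],0],
    [[2,0,0],[0,0,0],0],
    [[2,0,0],[0,0,0],0],
    [[1.5,0,0],[0,0,0],0],
    [[1.5,0,0],[0,0,0],0],
    [[1,0,0],[0,0,0],0],
    [[0.5,0,0],[0,0,0],0],
    [[0,0,0],[0,0,0],0]
  ]
}}

```text
t: 17.05
eef_pos: [0.465, -0.0901, 0.0253]
ee_rot: [0.0, 0.707, -0.0, 0.707]
force: [-0.1, 0.2, -0.0]
finger_gap: -0.005
```

```bash
python3 - <<'E'
from h import *
o=robot.get_obs(); print(o['t'],o['eef_pos'],o['force'])
t=snap('top','t10');c=t['color'][145:205,205:300,::-1]
cv2.imwrite('pics/t10z.png',cv2.resize(c,(798,504),interpolation=cv2.INTER_CUBIC))
E
```

```text
17.05 [ 0.46497043 -0.09011035  0.0252756 ] [-0.10958252  0.24413069 -0.00454716]
```

View pics/t10z.png

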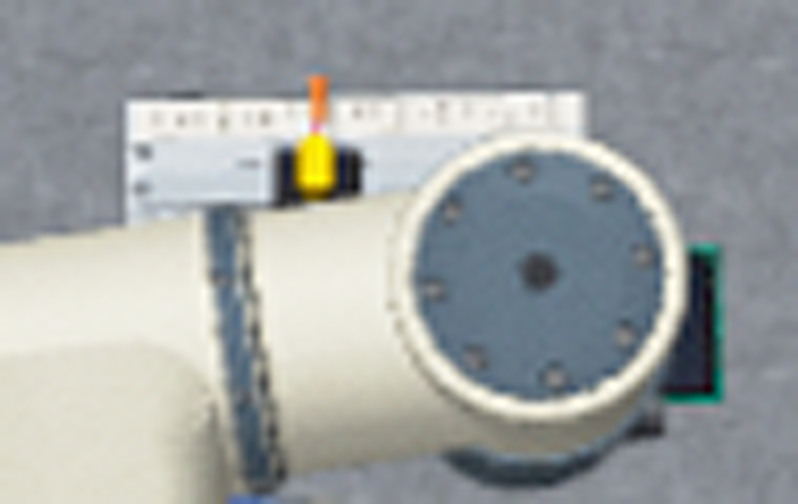

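The phone has turned nearly square (its bottom end at u≈715 is now vertical). I'll continue gently.

Emit:
{"fn": "servo_tool", "kwargs": {
  "rows": [
    [[1,0,0],[0,0,0],0],
    [[1,0,0],[0,0,0],0],
    [[0.5,0,0],[0,0,0],0],
    [[0.5,0,0],[0,0,0],0],
    [[0,0,0],[0,0,0],0],
    [[0,0,0],[0,0,0],0]
  ]
}}

```text
t: 17.6
eef_pos: [0.468, -0.0901, 0.0253]
ee_rot: [0.0, 0.707, -0.0, 0.707]
force: [0.5, 0.0, -0.3]
finger_gap: 0.002
```

Emit:
{"fn": "servo_tool", "kwargs": {
  "rows": [
    [[0.5,0,0],[0,0,0],0],
    [[0.5,0,0],[0,0,0],0],
    [[0.5,0,0],[0,0,0],0],
    [[0.5,0,0],[0,0,0],0],
    [[0,0,0],[0,0,0],0],
    [[0,0,0],[0,0,0],0]
  ]
}}

```text
t: 18.1
eef_pos: [0.469, -0.0904, 0.0251]
ee_rot: [0.0, 0.708, -0.0, 0.707]
force: [-4.6, -1.6, 3.4]
finger_gap: 0.003
```

Contact with the fence came at TCP x≈0.4685, with 4.6 N now. I'll back off and go round to the phone's -y end.

Emit:
{"fn": "servo_tool", "kwargs": {
  "rows": [
    [[-6,0,0],[0,0,0],0],
    [[-10,0,0],[0,0,0],0],
    [[-8,0,0],[0,0,0],0],
    [[0,-21,0],[0,0,0],0],
    [[0,-21,0],[0,0,0],0],
    [[0,-21,0],[0,0,0],0],
    [[0,-21,0],[0,0,0],0],
    [[0,-21,0],[0,0,0],0],
    [[0,-21,0],[0,0,0],0],
    [[14,0,0],[0,0,0],0],
    [[14,0,0],[0,0,0],0],
    [[14,0,0],[0,0,0],0],
    [[14,0,0],[0,0,0],0],
    [[14,0,0],[0,0,0],0],
    [[0,0,0],[0,0,0],0],
    [[0,0,0],[0,0,0],0]
  ]
}}

```text
t: 19.43
eef_pos: [0.5158, -0.2157, 0.0252]
ee_rot: [0.0, 0.707, 0.0, 0.707]
force: [-0.6, -0.4, -0.2]
finger_gap: -0.0
```

```bash
python3 - <<'E'
from h import *
o=robot.get_obs(); print(o['t'],o['eef_pos'],o['force'])
t=snap('top','t11');c=t['color'][145:205,205:300,::-1]
cv2.imwrite('pics/t11z.png',cv2.resize(c,(798,504),interpolation=cv2.INTER_CUBIC))
snap('wrist','w11')
sc=snap('scene','s11');c=sc['color'][170:240,220:310,::-1]
cv2.imwrite('pics/s11z.png',cv2.resize(c,(771,600),interpolation=cv2.INTER_CUBIC))
E
```

```text
19.4333 [ 0.51579685 -0.21571829  0.02515079] [-0.58504316 -0.44894515 -0.24539284]
```

View pics/t11z.png

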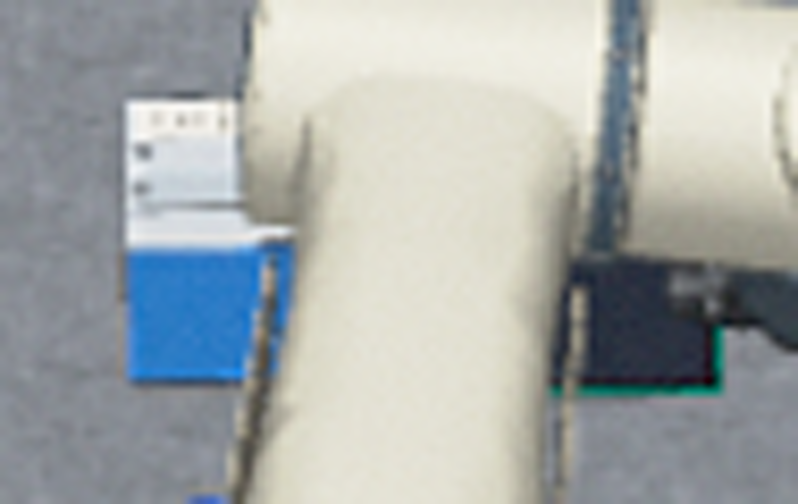

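View pics/w11.png

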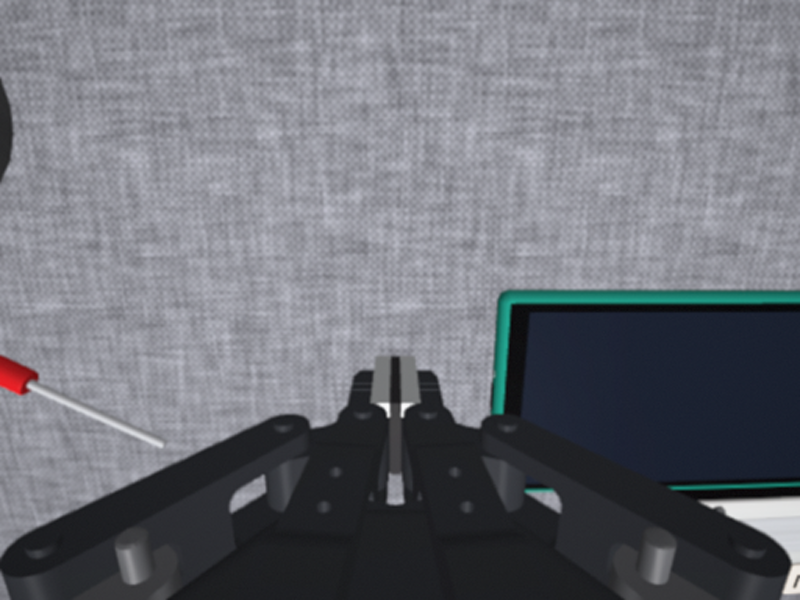

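View pics/s11z.png

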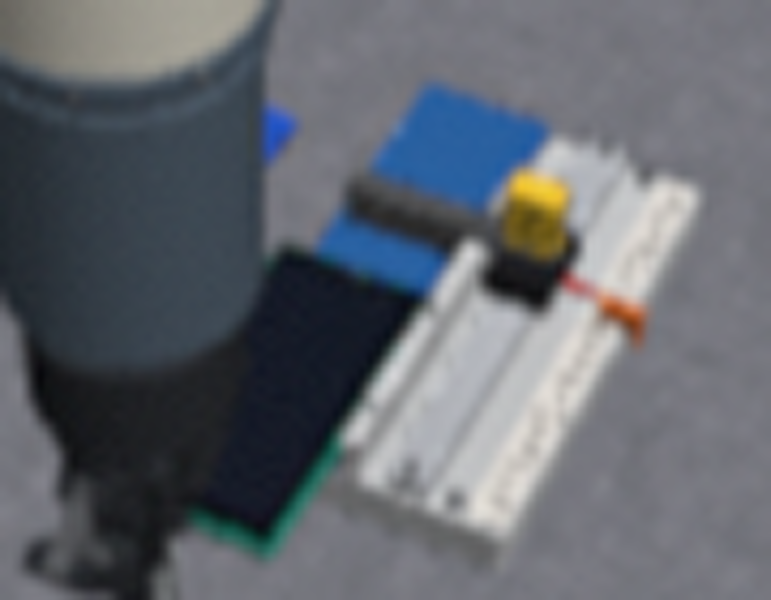

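Emit:
{"fn": "servo_tool", "kwargs": {
  "rows": [
    [[0,3,0],[0,0,0],0],
    [[0,3,0],[0,0,0],0],
    [[0,3,0],[0,0,0],0],
    [[0,3,0],[0,0,0],0],
    [[0,3,0],[0,0,0],0],
    [[0,2,0],[0,0,0],0],
    [[0,2,0],[0,0,0],0],
    [[0,2,0],[0,0,0],0],
    [[0,2,0],[0,0,0],0],
    [[0,2,0],[0,0,0],0],
    [[0,2,0],[0,0,0],0],
    [[0,2,0],[0,0,0],0],
    [[0,2,0],[0,0,0],0],
    [[0,2,0],[0,0,0],0],
    [[0,2,0],[0,0,0],0],
    [[0,0,0],[0,0,0],0]
  ]
}}

```text
t: 20.92
eef_pos: [0.5159, -0.1806, 0.0253]
ee_rot: [0.0, 0.707, 0.0, 0.707]
force: [-0.0, 0.2, 0.2]
finger_gap: -0.001
```

```bash
python3 - <<'E'
from h import *
o=robot.get_obs(); print(o['t'],o['eef_pos'],o['force'])
s=snap('wrist','w12')
f=lambda n,u,v,h:print(n,onz(s,(u+.5)*.64-.5,(v+.5)*.64-.5,h).round(4))
c=load('w11');print(onz(c,503*.64,300*.64,.041))
E
```

```text
20.9167 [ 0.51587201 -0.18064323  0.02525715] [-0.04479733  0.23190134  0.16304962]
[ 0.48312591 -0.18313588  0.041     ]
```

View pics/w12.png

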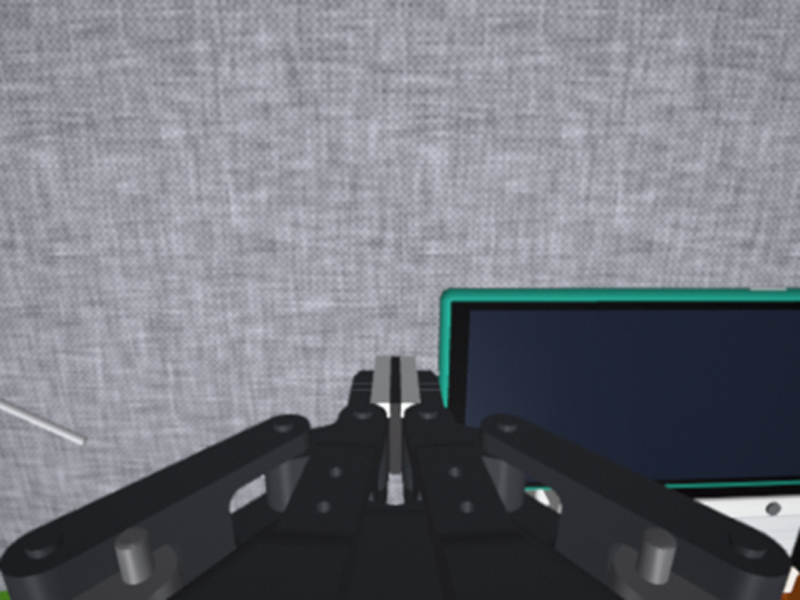

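Emit:
{"fn": "servo_tool", "kwargs": {
  "rows": [
    [[0,1.5,0],[0,0,0],0],
    [[0,1.5,0],[0,0,0],0],
    [[0,1.5,0],[0,0,0],0],
    [[0,1,0],[0,0,0],0],
    [[0,1,0],[0,0,0],0],
    [[0,0.5,0],[0,0,0],0],
    [[0,0,0],[0,0,0],0]
  ]
}}

```text
t: 21.55
eef_pos: [0.5158, -0.174, 0.0253]
ee_rot: [0.0, 0.707, -0.0, 0.707]
force: [0.2, -0.1, 0.1]
finger_gap: -0.002
```

Emit:
{"fn": "servo_tool", "kwargs": {
  "rows": [
    [[0,0.5,0],[0,0,0],0],
    [[0,0.5,0],[0,0,0],0],
    [[0,0.5,0],[0,0,0],0],
    [[0,0,0],[0,0,0],0]
  ]
}}

```text
t: 21.88
eef_pos: [0.5158, -0.1725, 0.0253]
ee_rot: [0.0, 0.707, -0.0, 0.707]
force: [0.3, -0.4, 0.4]
finger_gap: 0.0
```

Emit:
{"fn": "servo_tool", "kwargs": {
  "rows": [
    [[0,0.5,0],[0,0,0],0],
    [[0,0.5,0],[0,0,0],0],
    [[0,0,0],[0,0,0],0]
  ]
}}

```text
t: 22.13
eef_pos: [0.5159, -0.1715, 0.0253]
ee_rot: [0.0, 0.707, -0.0, 0.707]
force: [0.6, -0.4, -0.4]
finger_gap: 0.001
```

Emit:
{"fn": "servo_tool", "kwargs": {
  "rows": [
    [[0,0.5,0],[0,0,0],0],
    [[0,0.5,0],[0,0,0],0],
    [[0,0,0],[0,0,0],0]
  ]
}}

```text
t: 22.38
eef_pos: [0.5159, -0.1708, 0.0253]
ee_rot: [-0.0, 0.707, -0.0, 0.707]
force: [-0.1, -1.9, -1.6]
finger_gap: -0.003
```

```bash
python3 - <<'E'
from h import *
o=robot.get_obs(); print(o['t'],o['eef_pos'],o['force'])
sc=snap('scene','s13');c=sc['color'][170:240,230:320,::-1]
cv2.imwrite('pics/s13z.png',cv2.resize(c,(771,600),interpolation=cv2.INTER_CUBIC))
E
```

```text
22.3833 [ 0.51589145 -0.17077447  0.02528748] [-0.05692445 -1.94347485 -1.60775894]
```

View pics/s13z.png

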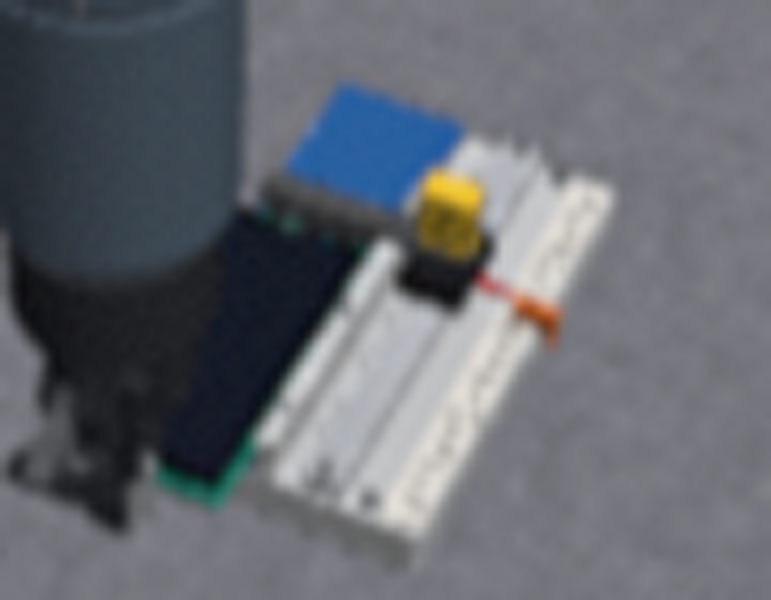

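Contact with the stop came where predicted (y −0.171). I'll seat it with a touch more force, then go round to the near side.

Emit:
{"fn": "servo_tool", "kwargs": {
  "rows": [
    [[0,0.3,0],[0,0,0],0],
    [[0,0,0],[0,0,0],0],
    [[0,0,0],[0,0,0],0]
  ]
}}

```text
t: 22.68
eef_pos: [0.5159, -0.1707, 0.0254]
ee_rot: [-0.0, 0.707, -0.0, 0.707]
force: [-0.6, -3.8, -0.7]
finger_gap: 0.0
```

Emit:
{"fn": "servo_tool", "kwargs": {
  "rows": [
    [[0,-4,0],[0,0,0],0],
    [[0,-12,0],[0,0,0],0],
    [[0,-15,0],[0,0,0],0],
    [[-15,0,0],[0,0,0],0],
    [[-15,0,0],[0,0,0],0],
    [[-15,0,0],[0,0,0],0],
    [[-15,0,0],[0,0,0],0],
    [[-12,0,0],[0,0,0],0],
    [[0,20,0],[0,0,0],0],
    [[0,20,0],[0,0,0],0],
    [[0,20,0],[0,0,0],0],
    [[0,20,0],[0,0,0],0],
    [[0,20,0],[0,0,0],0],
    [[0,14,0],[0,0,0],0],
    [[0,9,0],[0,0,0],0],
    [[0,0,0],[0,0,0],0],
    [[0,0,0],[0,0,0],0]
  ]
}}

```text
t: 24.1
eef_pos: [0.444, -0.0784, 0.0254]
ee_rot: [-0.0, 0.707, 0.0, 0.707]
force: [-0.0, 0.5, -0.2]
finger_gap: 0.002
```

```bash
python3 - <<'E'
from h import *
o=robot.get_obs(); print(o['t'],o['eef_pos'],o['force'])
sc=snap('scene','s14');c=sc['color'][170:240,230:320,::-1]
cv2.imwrite('pics/s14z.png',cv2.resize(c,(771,600),interpolation=cv2.INTER_CUBIC))
E
```

```text
24.1 [ 0.44400197 -0.07841913  0.02536042] [-0.01873037  0.50156005 -0.21629563]
```

View pics/s14z.png

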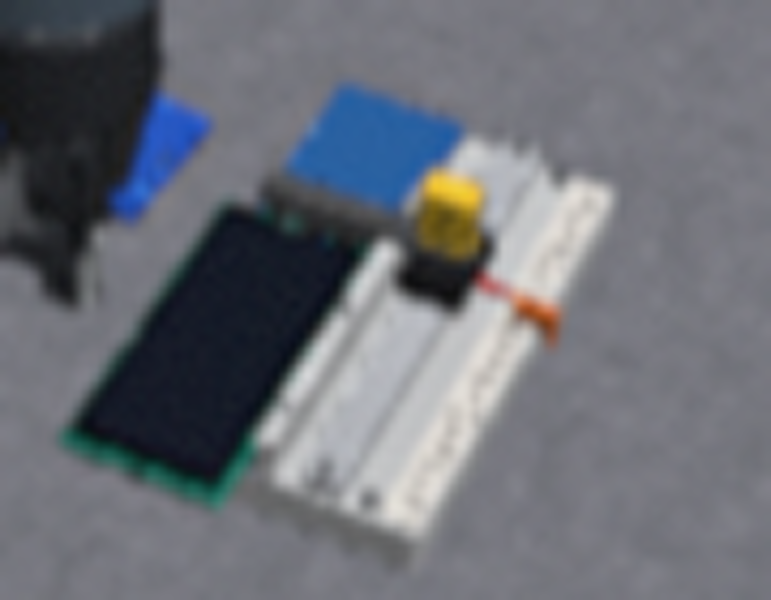

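Emit:
{"fn": "servo_tool", "kwargs": {
  "rows": [
    [[5,0,0],[0,0,0],0],
    [[5,0,0],[0,0,0],0],
    [[4,0,0],[0,0,0],0],
    [[3,0,0],[0,0,0],0],
    [[2,0,0],[0,0,0],0],
    [[2,0,0],[0,0,0],0],
    [[1,0,0],[0,0,0],0],
    [[1,0,0],[0,0,0],0],
    [[0.5,0,0],[0,0,0],0],
    [[0.5,0,0],[0,0,0],0],
    [[0,0,0],[0,0,0],0],
    [[0,0,0],[0,0,0],0]
  ]
}}

```text
t: 25.15
eef_pos: [0.4678, -0.0783, 0.0253]
ee_rot: [0.0, 0.707, -0.0, 0.707]
force: [0.0, 0.1, 0.2]
finger_gap: -0.002
```

Emit:
{"fn": "servo_tool", "kwargs": {
  "rows": [
    [[0.5,0,0],[0,0,0],0],
    [[0.5,0,0],[0,0,0],0],
    [[0.5,0,0],[0,0,0],0],
    [[0,0,0],[0,0,0],0],
    [[0,0,0],[0,0,0],0]
  ]
}}

```text
t: 25.57
eef_pos: [0.4691, -0.0784, 0.0252]
ee_rot: [0.0, 0.707, -0.0, 0.707]
force: [-0.6, -0.0, 1.2]
finger_gap: 0.003
```

Emit:
{"fn": "servo_tool", "kwargs": {
  "rows": [
    [[0.4,0,0],[0,0,0],0],
    [[0.4,0,0],[0,0,0],0],
    [[0,0,0],[0,0,0],0],
    [[0,0,0],[0,0,0],0]
  ]
}}

```text
t: 25.9
eef_pos: [0.4691, -0.0784, 0.0251]
ee_rot: [0.0, 0.708, -0.0, 0.706]
force: [-5.3, 0.7, 4.7]
finger_gap: 0.002
```

```bash
python3 - <<'E'
from h import *
o=robot.get_obs(); print(o['t'],o['eef_pos'],o['force'],o['wrist_torque'])
sc=snap('scene','s15');c=sc['color'][175:225,245:305,::-1]
cv2.imwrite('pics/s15z.png',cv2.resize(c,(720,600),interpolation=cv2.INTER_CUBIC))
E
```

```text
25.9 [ 0.46912197 -0.07839702  0.02505784] [-5.25963968  0.67140209  4.71578406] [0.22013769 1.77256727 0.01842198]
```

View pics/s15z.png

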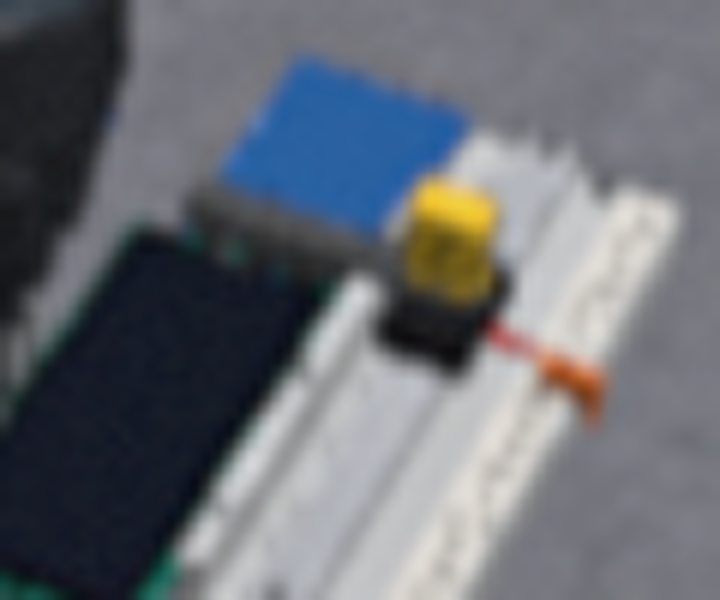

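Fz shows the fingertips dragging down on the edge, so I'll relieve that before pressing further.

Emit:
{"fn": "servo_tool", "kwargs": {
  "rows": [
    [[0,0,0.3],[0,0,0],0],
    [[0,0,0.3],[0,0,0],0],
    [[0,0,0],[0,0,0],0],
    [[0,0,0],[0,0,0],0]
  ]
}}

```text
t: 26.28
eef_pos: [0.4691, -0.0784, 0.0253]
ee_rot: [0.0, 0.708, -0.0, 0.706]
force: [-5.1, -0.6, -1.0]
finger_gap: 0.002
```

Emit:
{"fn": "servo_tool", "kwargs": {
  "rows": [
    [[0.4,0,0.2],[0,0,0],0],
    [[0.3,0,0.2],[0,0,0],0],
    [[0,0,0],[0,0,0],0],
    [[0,0,0],[0,0,0],0]
  ]
}}

```text
t: 26.62
eef_pos: [0.4691, -0.0784, 0.0254]
ee_rot: [0.0, 0.708, -0.0, 0.706]
force: [-6.2, 0.1, -1.6]
finger_gap: 0.003
```

Emit:
{"fn": "servo_tool", "kwargs": {
  "rows": [
    [[0.4,0,0],[0,0,0],0],
    [[0.3,0,0],[0,0,0],0],
    [[0,0,0],[0,0,0],0],
    [[0,0,0],[0,0,0],0]
  ]
}}

```text
t: 26.95
eef_pos: [0.4691, -0.0784, 0.0252]
ee_rot: [0.0, 0.709, -0.0, 0.705]
force: [-7.8, 0.0, -0.8]
finger_gap: -0.002
```

```bash
python3 - <<'E'
from h import *
for i in range(3):
    o=robot.get_obs(); print(o['t'],o['eef_pos'],o['force'],o['wrist_torque']); 
    if i<2: robot.snapshot('scene')
E
```

```text
26.95 [ 0.46912517 -0.07838313  0.02518693] [-7.79585649  0.03906451 -0.82020849] [0.14912195 2.58377919 0.0559689 ]
27.0 [ 0.4691393  -0.07837744  0.02520612] [-7.22290158  0.81522456 -1.62786484] [0.1902326  2.670944   0.05558538]
27.05 [ 0.46911891 -0.07837976  0.02519585] [-8.31048136  0.23823173 -1.5978677 ] [0.14292289 2.69686934 0.02263837]
```

Emit:
{"fn": "servo_tool", "kwargs": {
  "rows": [
    [[0.3,0,0],[0,0,0],0],
    [[0.3,0,0],[0,0,0],0],
    [[0.3,0,0],[0,0,0],0],
    [[0,0,0],[0,0,0],0],
    [[0,0,0],[0,0,0],0]
  ]
}}

```text
t: 27.47
eef_pos: [0.4691, -0.0784, 0.0252]
ee_rot: [0.0, 0.709, -0.0, 0.705]
force: [-10.9, 1.7, 2.2]
finger_gap: -0.0
```

```bash
python3 - <<'E'
from h import *
F=[]
for i in range(6):
    o=robot.get_obs(); F.append(o['force']); robot.snapshot('scene')
print(o['t'],o['eef_pos'],np.mean(F,0),np.std(F,0),o['wrist_torque'])
E
```

```text
27.7167 [ 0.46912131 -0.07841773  0.02516021] [-9.91082855  1.48252638  1.60135704] [0.49500706 0.4241666  0.41193647] [0.47505572 3.54999705 0.0380373 ]
```

9.9 N mean. I'll hold for more than 3 s and check with all cameras.

Emit:
{"fn": "servo_tool", "kwargs": {
  "rows": [
    [[0,0,0],[0,0,0],0],
    [[0,0,0],[0,0,0],0],
    [[0,0,0],[0,0,0],0],
    [[0,0,0],[0,0,0],0],
    [[0,0,0],[0,0,0],0],
    [[0,0,0],[0,0,0],0],
    [[0,0,0],[0,0,0],0],
    [[0,0,0],[0,0,0],0],
    [[0,0,0],[0,0,0],0],
    [[0,0,0],[0,0,0],0],
    [[0,0,0],[0,0,0],0],
    [[0,0,0],[0,0,0],0],
    [[0,0,0],[0,0,0],0],
    [[0,0,0],[0,0,0],0],
    [[0,0,0],[0,0,0],0],
    [[0,0,0],[0,0,0],0],
    [[0,0,0],[0,0,0],0],
    [[0,0,0],[0,0,0],0],
    [[0,0,0],[0,0,0],0],
    [[0,0,0],[0,0,0],0]
  ]
}}

```text
t: 29.43
eef_pos: [0.4691, -0.0784, 0.0252]
ee_rot: [0.0, 0.709, -0.0, 0.705]
force: [-9.8, 1.1, 1.6]
finger_gap: 0.002
```

```bash
python3 - <<'E'
from h import *
F=[]
for i in range(6):
    o=robot.get_obs(); F.append(o['force']); s=robot.snapshot('scene') if i else snap('scene','s16')
print(o['t'],o['eef_pos'],np.mean(F,0),np.std(F,0))
c=s['color'][165:240,215:305,::-1]
cv2.imwrite('pics/s16z.png',cv2.resize(c,(720,600),interpolation=cv2.INTER_CUBIC))
snap('wrist','w16')
t=snap('top','t16');c=t['color'][145:205,205:300,::-1]
cv2.imwrite('pics/t16z.png',cv2.resize(c,(798,504),interpolation=cv2.INTER_CUBIC))
E
```

```text
29.6833 [ 0.46913847 -0.07837515  0.02515863] [-10.0404231    0.95969079   1.43776804] [0.54880814 0.1958518  0.43136312]
```

View pics/s16z.png

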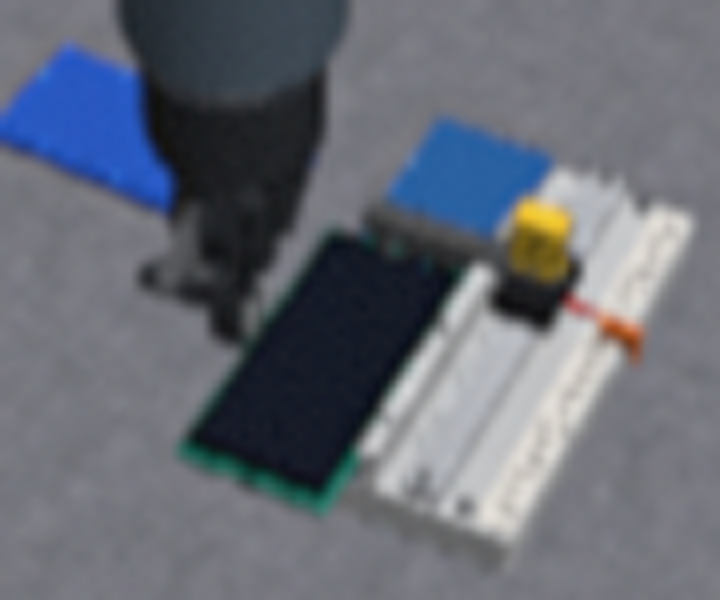

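View pics/t16z.png

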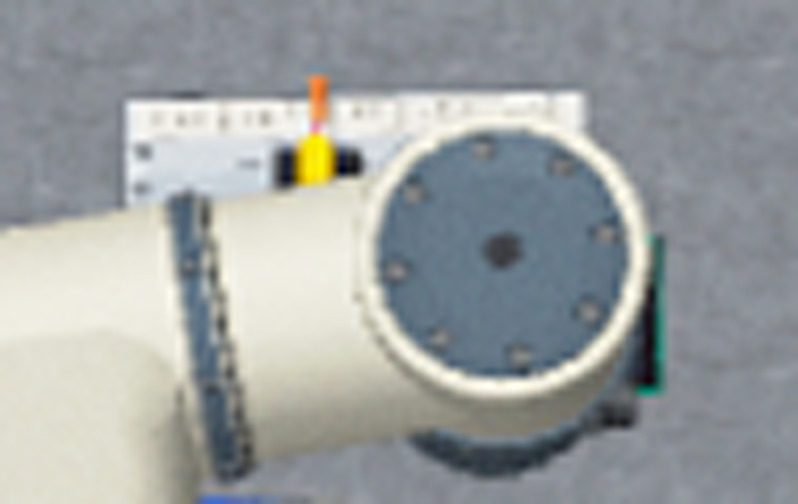

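View pics/w16.png

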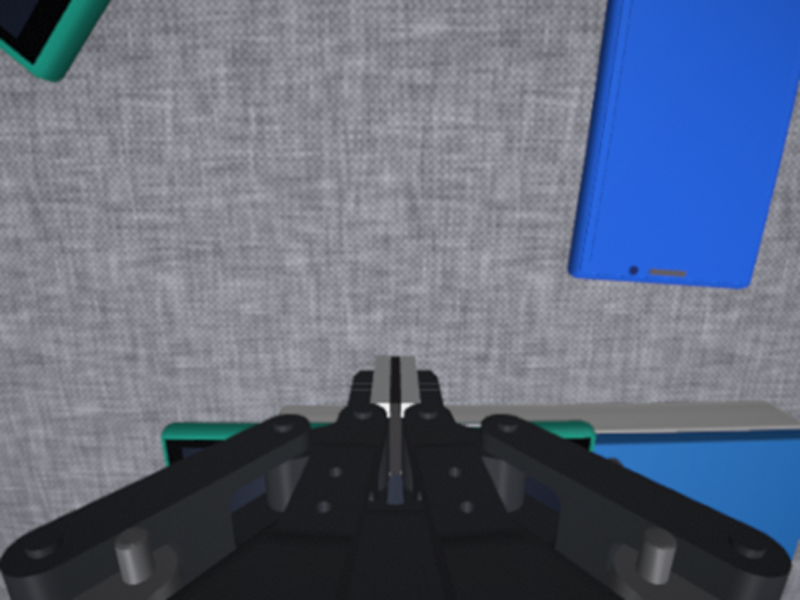

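```bash
python3 - <<'E'
from h import *
w=load('w16'); f=lambda n,u,v,z: print(n,onz(w,(u+.5)*.64-.5,(v+.5)*.64-.5,z).round(4))
f('top near',595,424,.041); f('bot near',162,425,.041); f('bed +y',798,431,.032); f('bed',610,433,.032)
c=w['color'][255:300,350:410,::-1]; cv2.imwrite('pics/w16z.png',cv2.resize(c,(800,600),interpolation=cv2.INTER_CUBIC))
o=robot.get_obs();print(o['t'],o['force'])
E
```

```text
top near [ 0.4791 -0.0127  0.041 ]
bot near [ 0.4793 -0.1549  0.041 ]
bed +y [0.4889 0.0686 0.032 ]
bed [ 0.4881 -0.0022  0.032 ]
29.8333 [-10.31680715   1.40381786   1.0633502 ]
```

View pics/w16z.png

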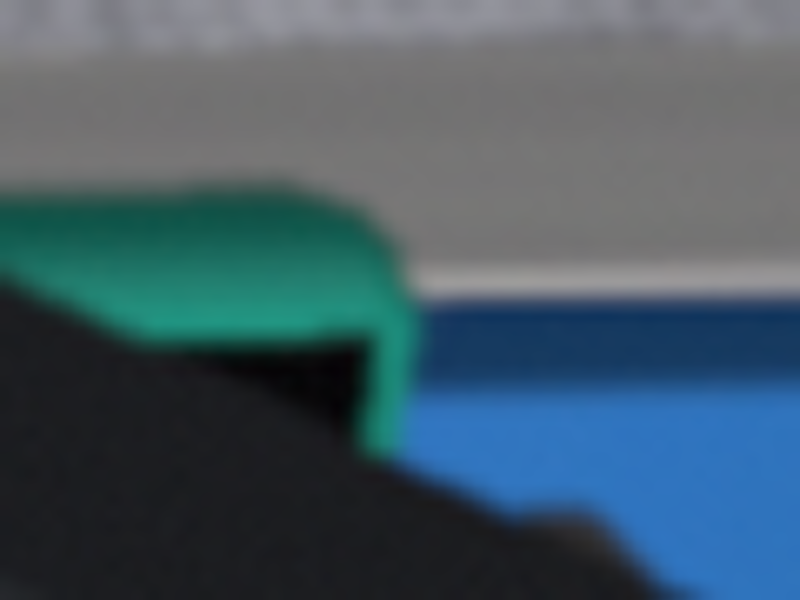

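Emit:
{"fn": "servo_tool", "kwargs": {
  "rows": [
    [[0,0,0],[0,0,0],0],
    [[0,0,0],[0,0,0],0],
    [[0,0,0],[0,0,0],0],
    [[0,0,0],[0,0,0],0],
    [[0,0,0],[0,0,0],0],
    [[0,0,0],[0,0,0],0],
    [[0,0,0],[0,0,0],0],
    [[0,0,0],[0,0,0],0],
    [[0,0,0],[0,0,0],0],
    [[0,0,0],[0,0,0],0],
    [[0,0,0],[0,0,0],0],
    [[0,0,0],[0,0,0],0],
    [[0,0,0],[0,0,0],0],
    [[0,0,0],[0,0,0],0],
    [[0,0,0],[0,0,0],0],
    [[0,0,0],[0,0,0],0],
    [[0,0,0],[0,0,0],0],
    [[0,0,0],[0,0,0],0],
    [[0,0,0],[0,0,0],0],
    [[0,0,0],[0,0,0],0]
  ]
}}

```text
t: 31.5
eef_pos: [0.4691, -0.0784, 0.0252]
ee_rot: [0.0, 0.709, -0.0, 0.705]
force: [-10.4, 1.7, 2.0]
finger_gap: 0.001
```

```bash
python3 - <<'E'
from h import *
o=robot.get_obs();print(o['t'],o['force'],o['eef_pos']); print(robot.job_done())
E
```

```text
31.5 [-10.41796517   1.69142297   2.02817192] [ 0.46913386 -0.07841508  0.02515421]
the job is handed in; nothing more can be done
None
```

The phone is home against the stop and the fence, and I handed the job in at 31.5 s with the arm still pressing it in.

**Stop:** I slid it by its tab until the pointer was level with the orange clip. The wrist picture showed an offset of about 0.05 mm. I couldn't repeat that measurement at the end, but later top and scene views still showed them level.

**Phone placement:** I pushed it flush to the fence, then up to the stop with under 4 N, which is below the 8 N that would move the stop.
- In the last wrist picture both ends of its near edge lie at the same x (0.479 m).
- The centre implies the top end is within about 1 mm of the stop face. That picture read the phone 4 mm short, probably because of its rounded corners, so whether the phone touches the stop rests on the contact force and the scene view.

**Holding push:** I pressed near the middle of the near side at about 10 N (means of 9.9 and 10.0 N, last reading 10.4 N) for about 4 s. I saw no force above 11 N towards the fence.

- **Side forces:** The last readings also had about 1.7 N sideways and 2.0 N vertical on the fingertips. The tool did not drift, so I left them.
- **Rest of the stall:** I touched nothing else on purpose, and the pictures show nothing disturbed. I made no measured check of the bystanders.

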